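Shake oiled plugs over a drying tray

TASK

The eight freshly oiled wooden plugs are to dry: lift the bamboo shaker out of its sloping rest on the turntable, shake all the plugs out over the three-bay tray so that they are spread evenly, at least two in every bay, and lay the empty shaker back in its rest on the turntable, mouth up as it was. Leave the block of glue beside the tray where it lies.

Things in the scene. Friction and masses are not known exactly. Their poses are not given: they have to be found in the camera images.
- shaker: Bamboo cup, 59 mm diameter, with a fixed dark wooden lid ring at the mouth; 124 mm long, 0.15 kg plus plugs; bore 45 mm. Origin: centre of the closed end; +z along the axis to the mouth. It starts in its rest with the axis 40 degrees above level, mouth up, own +x side underneath. Grip round the middle, 60 mm from the closed end, across own y, fingers pointing along own +x (tool tilted 40 degrees).
- mouth (a point): Centre of the mouth on the lid's outer face, 124 mm from the shaker's closed end and 10 mm to own +x. The lid shuts only the outermost 11 mm of the bore on the -x side. Tipped 15 to 25 degrees below level with +x underneath, plugs slip forward some mm and drop out one to three at a time each time the shaker is jerked back along its axis; beyond about 27 degrees they begin to slide all at once.
- rest: Loose wooden rest (0.7 kg) on the turntable's disc: base 115 x 62 x 10 mm, V trough 88 mm long rising at 40 degrees towards own +x, stop board 50 mm wide at the low end. Origin: centre of the base's underside; z up. Shaker home: its closed end's centre at x -37.5, y 0, z 45 mm here, against the stop, axis 40 degrees up towards +x. The trough lies 18 mm or more under the axis, clear of fingers.
- turntable_disc (a joint): Angle of the gilding turntable's round disc about its upright axis (rad, counter-clockwise from above). The disc (239 mm diameter, top 176 mm above the bench) turns freely with slight friction (0.02 N m) and carries the rest.
- turntable: The gilding turntable's fixed wooden foot and column, 239 mm across; origin on its axis at bench height.
- tray: Open plywood drying tray on a 12 mm base board (108 x 200 mm), fixed to the bench: 104 mm (own x) x 196 mm (own y) x 28 mm high outside, walls 4 mm. Two full-height dividers across it, at y = -32 and +32 mm, make three equal bays of about 60 x 96 mm, centred at y = -64, 0 and +64 mm. Origin: centre of the tray underside, on the base board, 12 mm above the bench; floor 4 mm thick; z up.
- clip_jar: Bystander, fixed: gilded preserving jar, 111 mm across, 201 mm tall. Origin: centre of the underside.
- size_block: Bystander, loose: pale block of hide glue, 42 x 52 x 34 mm, lying on the bench beside the tray. Origin: centre of the underside.
- pigment_pot0: Bystander, fixed: small pot with a press lid, 51 mm diameter, 64 mm tall. Origin: centre of the underside.
- pigment_pot1: Bystander, fixed: pot with a press lid, 57 mm diameter, 80 mm tall. Origin: centre of the underside.
- plug0: One of eight equal square wooden plugs with bevelled edges, 13 x 13 x 15 mm, 10 g, all in the shaker at the start. Origin: its centre; own z is its axis.
- plug1: One of eight equal square wooden plugs with bevelled edges, 13 x 13 x 15 mm, 10 g, all in the shaker at the start. Origin: its centre; own z is its axis.
- plug2: One of eight equal square wooden plugs with bevelled edges, 13 x 13 x 15 mm, 10 g, all in the shaker at the start. Origin: its centre; own z is its axis.
- plug3: One of eight equal square wooden plugs with bevelled edges, 13 x 13 x 15 mm, 10 g, all in the shaker at the start. Origin: its centre; own z is its axis.
- plug4: One of eight equal square wooden plugs with bevelled edges, 13 x 13 x 15 mm, 10 g, all in the shaker at the start. Origin: its centre; own z is its axis.
- plug5: One of eight equal square wooden plugs with bevelled edges, 13 x 13 x 15 mm, 10 g, all in the shaker at the start. Origin: its centre; own z is its axis.
- plug6: One of eight equal square wooden plugs with bevelled edges, 13 x 13 x 15 mm, 10 g, all in the shaker at the start. Origin: its centre; own z is its axis.
- plug7: One of eight equal square wooden plugs with bevelled edges, 13 x 13 x 15 mm, 10 g, all in the shaker at the start. Origin: its centre; own z is its axis.

How it is judged:
On the way, in this order (a step that is already met when the one before it is completed fails the run):
1. the shaker is lifted clear of its rest with the plugs still in it (distance between shaker and rest above 0.12 m and contact force between the fingers and shaker above 1 N and distance between each of plug0, plug1, plug2, plug3, plug4, plug5, plug6, plug7 and shaker below 0.135 m), for 0.1 s.
2. all the plugs are down in the tray while the shaker is held (height (world z) of each of plug0, plug1, plug2, plug3, plug4, plug5, plug6, plug7 below 0.047 m and horizontal distance between each of plug0, plug1, plug2, plug3, plug4, plug5, plug6, plug7 and tray below 0.112 m and contact force between the fingers and shaker above 1 N), for 0.1 s.
At the end, for the whole second after the job is handed in: All eight plugs inside the tray, at least two in each of its three bays; the shaker back in its rest, mouth up, within about 12 mm and 12 degrees of where it lay in the rest; the rest standing on the turntable's disc, within 100 mm of its axis (x of plug0 in the frame of tray between -0.052 and 0.052 m and y of plug0 in the frame of tray between -0.098 and 0.098 m and z of each of plug0, plug1, plug2, plug3, plug4, plug5, plug6, plug7 in the frame of tray below 0.032 m and x of plug1 in the frame of tray between -0.052 and 0.052 m and y of plug1 in the frame of tray between -0.098 and 0.098 m and x of plug2 in the frame of tray between -0.052 and 0.052 m and y of plug2 in the frame of tray between -0.098 and 0.098 m and x of plug3 in the frame of tray between -0.052 and 0.052 m and y of plug3 in the frame of tray between -0.098 and 0.098 m and x of plug4 in the frame of tray between -0.052 and 0.052 m and y of plug4 in the frame of tray between -0.098 and 0.098 m and x of plug5 in the frame of tray between -0.052 and 0.052 m and y of plug5 in the frame of tray between -0.098 and 0.098 m and x of plug6 in the frame of tray between -0.052 and 0.052 m and y of plug6 in the frame of tray between -0.098 and 0.098 m and x of plug7 in the frame of tray between -0.052 and 0.052 m and y of plug7 in the frame of tray between -0.098 and 0.098 m and ((y of each of plug0, plug1 in the frame of tray above 0.0315 m or y of each of plug0, plug2 in the frame of tray above 0.0315 m or y of each of plug0, plug3 in the frame of tray above 0.0315 m or y of each of plug0, plug4 in the frame of tray above 0.0315 m or y of each of plug0, plug5 in the frame of tray above 0.0315 m or y of each of plug0, plug6 in the frame of tray above 0.0315 m or y of each of plug0, plug7 in the frame of tray above 0.0315 m or y of each of plug1, plug2 in the frame of tray above 0.0315 m or y of each of plug1, plug3 in the frame of tray above 0.0315 m or y of each of plug1, plug4 in the frame of tray above 0.0315 m or y of each of plug1, plug5 in the frame of tray above 0.0315 m or y of each of plug1, plug6 in the frame of tray above 0.0315 m or y of each of plug1, plug7 in the frame of tray above 0.0315 m or y of each of plug2, plug3 in the frame of tray above 0.0315 m or y of each of plug2, plug4 in the frame of tray above 0.0315 m or y of each of plug2, plug5 in the frame of tray above 0.0315 m or y of each of plug2, plug6 in the frame of tray above 0.0315 m or y of each of plug2, plug7 in the frame of tray above 0.0315 m or y of each of plug3, plug4 in the frame of tray above 0.0315 m or y of each of plug3, plug5 in the frame of tray above 0.0315 m) or (y of each of plug3, plug6 in the frame of tray above 0.0315 m or y of each of plug3, plug7 in the frame of tray above 0.0315 m or y of each of plug4, plug5 in the frame of tray above 0.0315 m or y of each of plug4, plug6 in the frame of tray above 0.0315 m or y of each of plug4, plug7 in the frame of tray above 0.0315 m or y of each of plug5, plug6 in the frame of tray above 0.0315 m or y of each of plug5, plug7 in the frame of tray above 0.0315 m or y of each of plug6, plug7 in the frame of tray above 0.0315 m)) and ((y of each of plug0, plug1 in the frame of tray below -0.0315 m or y of each of plug0, plug2 in the frame of tray below -0.0315 m or y of each of plug0, plug3 in the frame of tray below -0.0315 m or y of each of plug0, plug4 in the frame of tray below -0.0315 m or y of each of plug0, plug5 in the frame of tray below -0.0315 m or y of each of plug0, plug6 in the frame of tray below -0.0315 m or y of each of plug0, plug7 in the frame of tray below -0.0315 m or y of each of plug1, plug2 in the frame of tray below -0.0315 m or y of each of plug1, plug3 in the frame of tray below -0.0315 m or y of each of plug1, plug4 in the frame of tray below -0.0315 m or y of each of plug1, plug5 in the frame of tray below -0.0315 m or y of each of plug1, plug6 in the frame of tray below -0.0315 m or y of each of plug1, plug7 in the frame of tray below -0.0315 m or y of each of plug2, plug3 in the frame of tray below -0.0315 m or y of each of plug2, plug4 in the frame of tray below -0.0315 m or y of each of plug2, plug5 in the frame of tray below -0.0315 m or y of each of plug2, plug6 in the frame of tray below -0.0315 m or y of each of plug2, plug7 in the frame of tray below -0.0315 m or y of each of plug3, plug4 in the frame of tray below -0.0315 m or y of each of plug3, plug5 in the frame of tray below -0.0315 m) or (y of each of plug3, plug6 in the frame of tray below -0.0315 m or y of each of plug3, plug7 in the frame of tray below -0.0315 m or y of each of plug4, plug5 in the frame of tray below -0.0315 m or y of each of plug4, plug6 in the frame of tray below -0.0315 m or y of each of plug4, plug7 in the frame of tray below -0.0315 m or y of each of plug5, plug6 in the frame of tray below -0.0315 m or y of each of plug5, plug7 in the frame of tray below -0.0315 m or y of each of plug6, plug7 in the frame of tray below -0.0315 m)) and (((y of plug0 in the frame of tray between -0.0315 and 0.0315 m and y of plug1 in the frame of tray between -0.0315 and 0.0315 m) or (y of plug0 in the frame of tray between -0.0315 and 0.0315 m and y of plug2 in the frame of tray between -0.0315 and 0.0315 m) or (y of plug0 in the frame of tray between -0.0315 and 0.0315 m and y of plug3 in the frame of tray between -0.0315 and 0.0315 m) or (y of plug0 in the frame of tray between -0.0315 and 0.0315 m and y of plug4 in the frame of tray between -0.0315 and 0.0315 m) or (y of plug0 in the frame of tray between -0.0315 and 0.0315 m and y of plug5 in the frame of tray between -0.0315 and 0.0315 m) or (y of plug0 in the frame of tray between -0.0315 and 0.0315 m and y of plug6 in the frame of tray between -0.0315 and 0.0315 m) or (y of plug0 in the frame of tray between -0.0315 and 0.0315 m and y of plug7 in the frame of tray between -0.0315 and 0.0315 m) or (y of plug1 in the frame of tray between -0.0315 and 0.0315 m and y of plug2 in the frame of tray between -0.0315 and 0.0315 m) or (y of plug1 in the frame of tray between -0.0315 and 0.0315 m and y of plug3 in the frame of tray between -0.0315 and 0.0315 m) or (y of plug1 in the frame of tray between -0.0315 and 0.0315 m and y of plug4 in the frame of tray between -0.0315 and 0.0315 m) or (y of plug1 in the frame of tray between -0.0315 and 0.0315 m and y of plug5 in the frame of tray between -0.0315 and 0.0315 m) or (y of plug1 in the frame of tray between -0.0315 and 0.0315 m and y of plug6 in the frame of tray between -0.0315 and 0.0315 m) or (y of plug1 in the frame of tray between -0.0315 and 0.0315 m and y of plug7 in the frame of tray between -0.0315 and 0.0315 m) or (y of plug2 in the frame of tray between -0.0315 and 0.0315 m and y of plug3 in the frame of tray between -0.0315 and 0.0315 m) or (y of plug2 in the frame of tray between -0.0315 and 0.0315 m and y of plug4 in the frame of tray between -0.0315 and 0.0315 m) or (y of plug2 in the frame of tray between -0.0315 and 0.0315 m and y of plug5 in the frame of tray between -0.0315 and 0.0315 m) or (y of plug2 in the frame of tray between -0.0315 and 0.0315 m and y of plug6 in the frame of tray between -0.0315 and 0.0315 m) or (y of plug2 in the frame of tray between -0.0315 and 0.0315 m and y of plug7 in the frame of tray between -0.0315 and 0.0315 m) or (y of plug3 in the frame of tray between -0.0315 and 0.0315 m and y of plug4 in the frame of tray between -0.0315 and 0.0315 m) or (y of plug3 in the frame of tray between -0.0315 and 0.0315 m and y of plug5 in the frame of tray between -0.0315 and 0.0315 m)) or ((y of plug3 in the frame of tray between -0.0315 and 0.0315 m and y of plug6 in the frame of tray between -0.0315 and 0.0315 m) or (y of plug3 in the frame of tray between -0.0315 and 0.0315 m and y of plug7 in the frame of tray between -0.0315 and 0.0315 m) or (y of plug4 in the frame of tray between -0.0315 and 0.0315 m and y of plug5 in the frame of tray between -0.0315 and 0.0315 m) or (y of plug4 in the frame of tray between -0.0315 and 0.0315 m and y of plug6 in the frame of tray between -0.0315 and 0.0315 m) or (y of plug4 in the frame of tray between -0.0315 and 0.0315 m and y of plug7 in the frame of tray between -0.0315 and 0.0315 m) or (y of plug5 in the frame of tray between -0.0315 and 0.0315 m and y of plug6 in the frame of tray between -0.0315 and 0.0315 m) or (y of plug5 in the frame of tray between -0.0315 and 0.0315 m and y of plug7 in the frame of tray between -0.0315 and 0.0315 m) or (y of plug6 in the frame of tray between -0.0315 and 0.0315 m and y of plug7 in the frame of tray between -0.0315 and 0.0315 m))) and x of shaker in the frame of rest between -0.0495 and -0.0235 m and y of shaker in the frame of rest between -0.01 and 0.01 m and z of shaker in the frame of rest between 0.033 and 0.057 m and angle between shaker's own z axis and vertical between 0.663225 and 1.0821 rad and angle between rest's own z axis and vertical below 0.1 rad and horizontal distance between rest and turntable below 0.1 m and height (world z) of rest above 0.165 m and linear speed of shaker below 0.02 m/s); the robot touches nothing.
It fails at once if the block of glue is shifted by more than 25 mm (distance of size_block from where it was at the start of the episode above 0.025 m).
It also fails if it takes over 72 s, if anything falls off the work surface, if the arm or the gripper's body presses on something with over 40 N, if the wrist force passes 120 N, or if a joint passes its speed limit or range.

ROBOT

A 6-joint arm with a two-finger parallel gripper is mounted at the origin on the work surface; the furniture and walls round the work are solid. World frame = base frame: x ahead of the robot, y to its left, z up, the work surface at z = 0. Lengths are in m, angles in rad, forces in N, time in s.
With the tool pointing down it reaches from about 0.325 to 1 m from the base axis. Payload 5.1 kg.
Tool frame: the origin (TCP) lies at the very end of the fingers, on their centre line; the grasp point (between the pads) lies 19 mm behind it (robot.pinch_z is the distance from the TCP to the grasp point, in m); z points along the fingers, y is the line along which they close (so a half turn about z gives the same grasp; the last joint's range is limited). The gripper opens to 85 mm and grips with 20 to 120 N. Pads are 22 mm wide; open, the fingers measure 114 mm over their backs; the gripper's body (76 mm by 85 mm) begins 54 mm behind the grasp point. The pads swing forward as they close: fully open they stand 13 mm farther back than shut.
Start: joints at [-1.379, 0.124, 1.65, -0, 1.367, -0.083], TCP at [0.176, -0.626, 0.231] pointing down, gripper open.
Joint ranges: [-2.61, 2.61], [-1.02, 2.33], [0.03, 2.71], [-1.35, 4.49], [0.32, 2.68], [-2.91, 2.91]. Speed limits (rad/s): [2.57, 2.57, 3.14, 3.14, 3.14, 3.14].

INTERFACE

Orientations are given as a unit quaternion [x, y, z, w].
In Python, from plant import monitor, get_image, camera_model, sign_off, robot gives the robot as it stands.
- The arm moves only by the tool step_arm, never from a script. Its argument "targets" is a list of rows, each a list of 3 entries, a list of its own where there are three numbers: the opening, from 0 (shut) to 1 (fully open), then the shift along the world's x, y, z in mm, then the turn, a rotation vector about the world's x, y, z in degrees. In form: [[jaw, [x, y, z], [wx, wy, wz]], ...]. A call has 1 to 5 rows; each row shifts and turns the commanded pose from where the row before left it; what a row does not reach is not made up. A row lasts 1/10 s, in which the tool goes at most 50 mm and 8.59 degrees, less where a joint would pass 70% of its speed; a pose out of reach is approached as far as the arm can. A call with a gripper value outside its range is refused whole. The fingers move at their own pace and stop on an object; the grip force is fixed at half the most. Time passes only in rows, so rows that do not move let the fingers close. It gives the time, the measured TCP pose, the force, the opening and the grip force at its end, in the units of the state.
- monitor.observe(): the state, without advancing time (a new reading comes with each control period).
- get_image(name): name is "scene" or "top" or "wrist"; returns the picture (384x512x3 uint8, red, green, blue); there is no depth.
- camera_model(name): a dict with "fx", "fy", "cx", "cy" (pixels), "camera_from_world" (4x4, takes a point from world to camera coordinates). Camera axes: x right, y down, z forward; pixel columns grow to the right and rows downward; lengths in m; the calibration is good to about 2 mm. A picture is of the moment at which its call begins: read the wrist's pose just before it. camera_model takes no time and is no camera call; for the wrist camera it gives the pose at the moment of the call.
- sign_off(): hands the job in; it is judged then, once.
The state is a dict: "t": time; "qpos": joint angles; "dq": joint speeds; "tau": joint torques, N m; "eef_pos": TCP position; "orientation": TCP orientation; "wrist_force": force on the tool from outside, world axes, zero at the start; "ft_torque": the same for the moment, N m; "width": finger opening in m; "gripper_force": force on a finger pad.
Only numpy, scipy, OpenCV 4.12 (cv2) and the standard library are available. Lean on these libraries where they do the work, as an engineer would, in place of code of your own. Each camera call takes 0.05 s, during which the arm holds its last target. There are 200 camera calls.

## Working session

There is one attempt and no reset: what is moved stays moved. The work goes in short steps, Python scripts to look and compute and a tool call to move; the robot and the scene stay as the last step left them, time stands still between calls to the robot, and variables do not carry over. Pictures are saved under pics/ and viewed, at most 10 in all, crops included, and the job is handed in when it is done.

Besides the shell and the picture viewer there is one more tool, called as a command line: name --argument value ..., lists and objects as JSON in quotes. step_arm: Moves the arm, as the interface text tells. Its arguments: {"type":"object","properties":{"targets":{"type":"array","items":{"type":"array"}}},"required":["targets"]}

```bash
mkdir -p pics; ls; cat > h.py <<'E'
import numpy as np, cv2
from scipy.spatial.transform import Rotation as R
from plant import monitor, get_image, camera_model, sign_off, robot
def ray(cam,u,v):
    m=camera_model(cam) if isinstance(cam,str) else cam
    T=np.array(m["camera_from_world"]); Rm=T[:3,:3]; o=-Rm.T@T[:3,3]
    d=Rm.T@np.array([(u-m["cx"])/m["fx"],(v-m["cy"])/m["fy"],1.]); return o,d/np.linalg.norm(d)
def onz(cam,u,v,z):
    o,d=ray(cam,u,v); return o+d*(z-o[2])/d[2]
def proj(cam,p):
    m=camera_model(cam) if isinstance(cam,str) else cam
    T=np.array(m["camera_from_world"]); c=T[:3,:3]@np.array(p)+T[:3,3]
    return np.array([m["fx"]*c[0]/c[2]+m["cx"],m["fy"]*c[1]/c[2]+m["cy"]])
def tri(c1,p1,c2,p2):
    o1,d1=ray(c1,*p1);o2,d2=ray(c2,*p2)
    s=np.linalg.lstsq(np.c_[d1,-d2],o2-o1,rcond=None)[0]
    a,b=o1+s[0]*d1,o2+s[1]*d2; return (a+b)/2,np.linalg.norm(a-b)
def snap(cam,name):
    im=get_image(cam)[:,:,::-1].copy(); cv2.imwrite(f"pics/{name}.png",im); return im
E
python3 - <<'E'
from h import *
np.set_printoptions(precision=4,suppress=True)
for c in("scene","top"):
    snap(c,c+"0"); m=camera_model(c); T=np.array(m["camera_from_world"]); print(c,-T[:3,:3].T@T[:3,3],T[2,:3],m["fx"])
a=cv2.imread("pics/scene0.png");b=cv2.imread("pics/top0.png")
cv2.imwrite("pics/both.png",cv2.resize(np.vstack([a,b]),None,fx=.78,fy=.78))
s=monitor.observe();print(s["t"],s["eef_pos"],s["orientation"],robot)
E
```

```text
pics
scene [-0.1655  0.856   0.6841] [ 0.5635 -0.713  -0.4172] 412.96744680911775
top [ 0.4002 -0.006   1.4343] [ 0.0841 -0.0008 -0.9965] 382.91914907299036
0.1 [ 0.1763 -0.625   0.2301] [ 0.9906  0.137  -0.0001 -0.001 ] <Robot object at 0x7fc342438050>
```

View pics/top0.png

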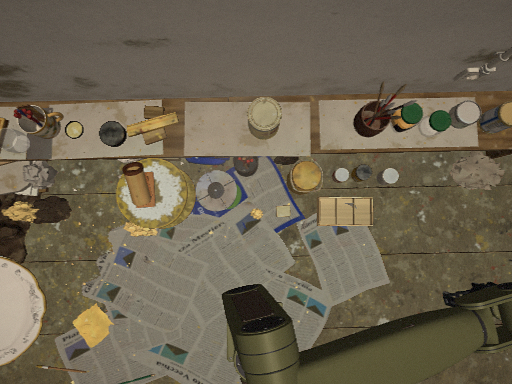

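View pics/scene0.png

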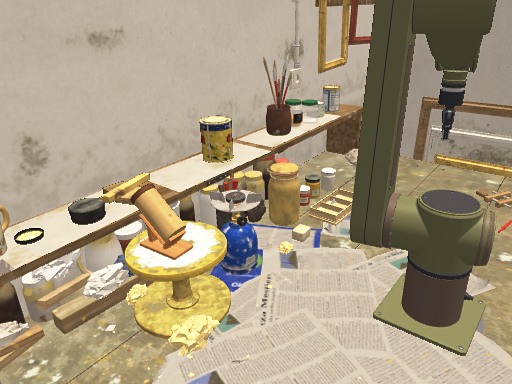

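The top view shows the turntable with the shaker at about (150,192), mouth towards (133,168), the glue block at (284,211) and the tray at (345,211). The jar is at (306,176), and the pots are at (342,174) to (390,175). I'll zoom in on both areas to measure them.

```bash
python3 - <<'E'
from h import *
a=cv2.imread("pics/top0.png");b=cv2.imread("pics/scene0.png")
A=cv2.resize(a[150:235,105:205],None,fx=4,fy=4,interpolation=cv2.INTER_CUBIC)
B=cv2.resize(a[160:235,270:405],None,fx=4,fy=4,interpolation=cv2.INTER_CUBIC)[:, :400]
B=cv2.resize(a[165:235,270:380],None,fx=3.63,fy=3.63,interpolation=cv2.INTER_CUBIC)
C=cv2.resize(b[165:275,110:240],None,fx=3,fy=3,interpolation=cv2.INTER_CUBIC)
o=np.zeros((600,800,3),np.uint8)
o[:340,:400]=A; o[:B.shape[0],400:400+B.shape[1]]=B[:,:400]; o[270:600,410:800]=C
cv2.imwrite("pics/crop.png",o)
E
```

```text
(no output)
```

View pics/crop.png

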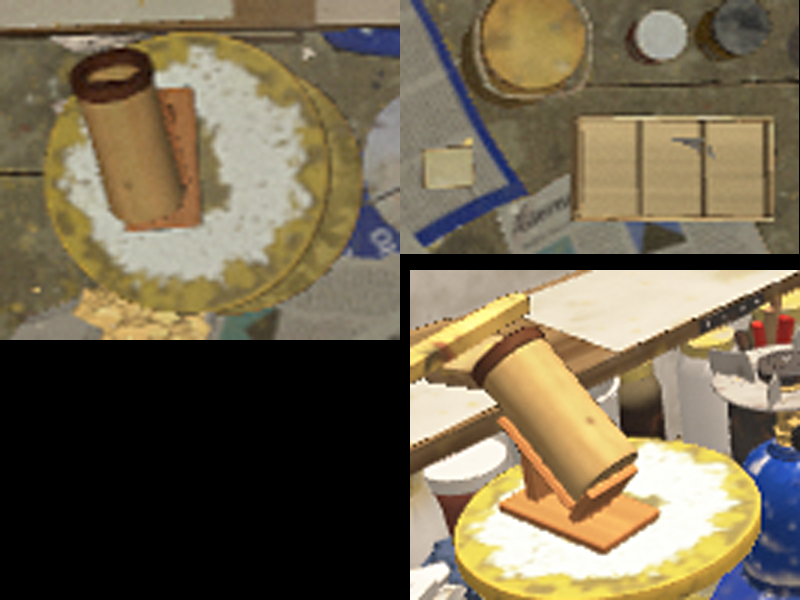

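The crop shows the lid face centred at about pixel (133,167.7), and the base board's visible corners at (153.8,172.5), (155,206.3) and (136.8,207.5). The disc centre is at about (152,193). The tray corners are at about (319,197), (373,197), (373,225) and (318.5,225). Next I'll refine these with masks and rays.

```bash
python3 - <<'E'
from h import *
np.set_printoptions(precision=4,suppress=True)
a=cv2.imread("pics/top0.png");hsv=cv2.cvtColor(a,cv2.COLOR_BGR2HSV)
f=lambda x,y,s,ox,oy:(x/s+ox,y/s+oy)
A=lambda x,y:f(x+.5,y+.5,4,104.6,149.6)
print("mouth",onz("top",*A(112,71),.301))
for e in [(45,172),(330,172),(188,32),(188,313)]: print("disc",onz("top",*A(*e),.176))
for c in [(195,90),(200,225),(127,230)]: print("base",onz("top",*A(*c),.186))
B=lambda x,y:f(x-400,y,3.63,270,165)
for c in [(575,117),(774,117),(774,219),(573,219)]: print("tray",onz("top",*B(*c),.040))
for c in [(423,150),(472,150),(472,188),(425,188)]: print("glue",onz("top",*B(*c),.034))
print("jar",onz("top",*B(532,45),.201))
# scene views
C=lambda x,y:f(x-410,y-270,3,110,165)
print("mouth tri",tri("scene",C(507,355),"top",A(112,71)))
print("low end tri",tri("scene",C(605,475),"top",A(150,205)))
# lid mask
x0,y0=105,150
sub=hsv[155:180,115:150]; m=((sub[...,2]<110)&(sub[...,1]>90)&((sub[...,0]<12)|(sub[...,0]>170))).astype(np.uint8)
n,l,s,c=cv2.connectedComponentsWithStats(m); k=1+s[1:,4].argmax(); print(s[k],c[k]+[115,155])
E
```

```text
mouth [0.5665 0.3514 0.301 ]
disc [0.5021 0.4457 0.176 ]
disc [0.497  0.2108 0.176 ]
disc [0.6161 0.3279 0.176 ]
disc [0.384  0.3277 0.176 ]
base [0.5662 0.3195 0.186 ]
base [0.4552 0.3154 0.186 ]
base [0.4525 0.3748 0.186 ]
tray [ 0.4807 -0.2432  0.04  ]
tray [ 0.4764 -0.443   0.04  ]
tray [ 0.3745 -0.4381  0.04  ]
tray [ 0.3788 -0.2376  0.04  ]
glue [ 0.4511 -0.09    0.034 ]
glue [ 0.45   -0.1394  0.034 ]
glue [ 0.4119 -0.1382  0.034 ]
glue [ 0.4129 -0.091   0.034 ]
jar [ 0.5366 -0.1797  0.201 ]
mouth tri (array([0.5669, 0.3524, 0.2977]), np.float64(0.00017535528004422376))
low end tri (array([0.4721, 0.3473, 0.2227]), np.float64(0.004926021699223438))
[  8   7  20  14 130] [131.9692 168.5846]
```

step_arm --targets '[[1,[10,20,40],[0,0,-4]],[1,[10,20,40],[0,0,-4]],[1,[15,30,35],[0,0,-5]],[1,[20,38,20],[0,0,0]],[1,[20,38,20],[0,0,0]]]'

```text
t: 0.6
eef_pos: [0.2517, -0.4784, 0.3874]
orientation: [1.0, 0.023, 0.0, 0.0]
wrist_force: [2.4, -0.3, -0.6]
width: 0.0857
gripper_force: 0.0
```

step_arm --targets '[[1,[25,38,15],[0,0,0]],[1,[25,38,15],[0,0,0]],[1,[25,38,10],[0,0,0]],[1,[25,38,5],[0,0,0]],[1,[25,38,0],[0,0,0]]]'

```text
t: 1.1
eef_pos: [0.377, -0.288, 0.4322]
orientation: [1.0, 0.024, 0.001, 0.001]
wrist_force: [0.0, -0.3, -0.5]
width: 0.0853
gripper_force: 0.0
```

step_arm --targets '[[1,[20,40,0],[0,0,0]],[1,[5,45,0],[0,0,0]],[1,[5,45,0],[0,0,0]],[1,[5,45,0],[0,0,0]],[1,[5,45,0],[0,0,0]]]'

```text
t: 1.6
eef_pos: [0.416, -0.0678, 0.4309]
orientation: [1.0, 0.024, -0.0, -0.0]
wrist_force: [0.4, 1.1, 0.8]
width: 0.0855
gripper_force: 0.0
```

step_arm --targets '[[1,[2,45,0],[0,0,0]],[1,[2,45,0],[0,0,0]],[1,[2,45,0],[0,0,0]],[1,[2,45,0],[0,0,0]],[1,[2,45,0],[0,0,0]]]'

```text
t: 2.1
eef_pos: [0.4258, 0.1573, 0.431]
orientation: [1.0, 0.024, -0.0, 0.0]
wrist_force: [0.2, 0.4, 0.6]
width: 0.0853
gripper_force: 0.0
```

step_arm --targets '[[1,[2,45,0],[0.3,-8,0]],[1,[2,45,0],[0.3,-8,0]],[1,[2,45,0],[0.3,-8,0]],[1,[2,45,0],[0.3,-8,0]],[1,[2,12,0],[0.3,-8,0]]]'

```text
t: 2.6
eef_pos: [0.4353, 0.351, 0.4312]
orientation: [0.938, 0.025, 0.344, -0.006]
wrist_force: [0.5, -0.6, -0.6]
width: 0.0854
gripper_force: 0.0
```

step_arm --targets '[[1,[0,0,0],[0,0,0]],[1,[0,0,0],[0,0,0]]]'

```text
t: 2.8
eef_pos: [0.4356, 0.3474, 0.4304]
orientation: [0.94, 0.023, 0.341, -0.004]
wrist_force: [-0.5, -0.1, 0.3]
width: 0.0853
gripper_force: 0.0
```

```bash
cat >> h.py <<'E'
np.set_printoptions(precision=4,suppress=True)
def st():
    s=monitor.observe(); M=R.from_quat(s["orientation"]).as_matrix(); print("t",s["t"],"p",s["eef_pos"],"x",M[:,0],"z",M[:,2],"q",np.array(s["qpos"]),"F",s["wrist_force"],"w",s["width"],s["gripper_force"]); return s,M
E
python3 - <<'E'
from h import *
s,M=st(); m=camera_model("wrist"); im=snap("wrist","w1"); T=np.array(m["camera_from_world"]); print(T)
for n,p in dict(mouth=(.5669,.3515,.3007),grip=(.518,.3493,.2596),closed=(.4719,.3473,.221)).items(): print(n,proj(m,p))
E
```

```text
t 2.8 p [0.4356 0.3474 0.4304] x [0.7664 0.0409 0.641 ] z [ 0.6407  0.0238 -0.7675] q [ 0.7953 -0.4326  1.9215 -0.502   1.1581  2.4035] F [-0.4892 -0.1008  0.3373] w 0.08529442694627203 0.0
[[ 0.0484 -0.9988  0.0079  0.323 ]
 [-0.9067 -0.0473 -0.4191  0.6178]
 [ 0.419   0.0131 -0.9079  0.3582]
 [ 0.      0.      0.      1.    ]]
mouth [254.2346 154.0575]
grip [253.7224 209.884 ]
closed [253.2226 257.7133]
```

View pics/w1.png

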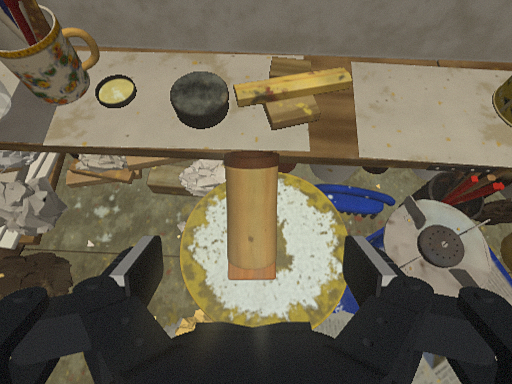

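The shaker runs straight up the wrist image, with its centre column at about 252 where I predicted 253–254. That puts it about 1.5 mm further to +y and confirms the estimate. I'll approach along the tool axis.

step_arm --targets '[[1,[-35,0,-30],[0,0,0]],[1,[22,1,-27],[0,0,0]],[1,[22,1,-27],[0,0,0]],[1,[22,1,-27],[0,0,0]],[1,[0,0,0],[0,0,0]]]'

```text
t: 3.35
eef_pos: [0.4689, 0.3473, 0.3156]
orientation: [0.941, 0.021, 0.339, -0.001]
wrist_force: [0.1, 0.2, -0.5]
width: 0.0856
gripper_force: 0.0
```

```bash
python3 - <<'E'
from h import *
s,M=st(); p=np.array(s["eef_pos"]); z=M[:,2]; t=np.array([.518,.350,.2596])+.019*z; d=t-p; print(d*1000,d@z*1000,(d-d@z*z)*1000)
m=camera_model("wrist"); im=snap("wrist","w2"); print(m["fx"],m["camera_from_world"])
for n,q in dict(mouth=(.5669,.3525,.3007),grip=(.518,.350,.2596),closed=(.4719,.348,.221)).items(): print(n,proj(m,q))
hsv=cv2.cvtColor(im,cv2.COLOR_BGR2HSV)
mk=((hsv[...,0]>8)&(hsv[...,0]<20)&(hsv[...,1]>90)&(hsv[...,2]>90)).astype(np.uint8)
for r in range(100,330,20):
    c=np.flatnonzero(mk[r,150:360])+150
    if len(c): print(r,c.min(),c.max(),len(c))
E
```

```text
t 3.35 p [0.4689 0.3473 0.3156] x [0.7692 0.0377 0.6378] z [ 0.6377  0.0165 -0.7701] q [ 0.744  -0.3491  2.0483 -0.5387  0.9581  2.4763] F [ 0.0692  0.154  -0.4737] w 0.08560888966274617 0.0
[ 61.2      2.9921 -70.6315] 93.47070614349822 [1.5904 1.4454 1.3481]
301.74971509221916 [[ 0.0414 -0.9991  0.0113  0.3245]
 [-0.9087 -0.0424 -0.4154  0.5979]
 [ 0.4155  0.0069 -0.9096  0.2443]
 [ 0.      0.      0.      1.    ]]
mouth [251.4234 107.3385]
grip [251.528  195.9062]
closed [251.1695 267.9152]
100 330 359 30
120 222 359 122
140 151 288 71
160 210 288 43
180 210 287 50
200 211 286 54
220 212 286 53
240 214 286 52
260 213 286 48
280 216 283 51
```

View pics/w2.png

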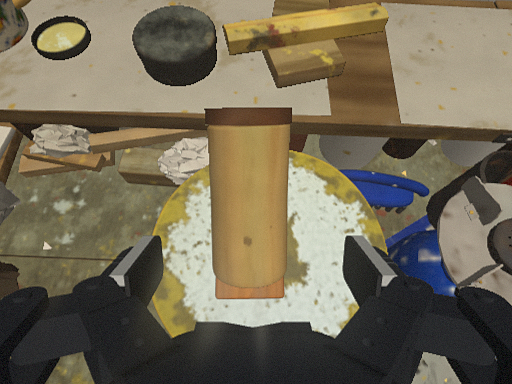

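The shaker's centre column is about 249, between fingers centred at about 252. That is about 3 mm further to +y, and the ends match the prediction to within 3 mm. I'll finish the approach and grip.

step_arm --targets '[[1,[12,1,-14],[0,0,0]],[1,[12,1,-14],[0,0,0]],[1,[12,1,-14],[0,0,0]],[1,[12,1,-14],[0,0,0]],[1,[12,1,-14],[0,0,0]]]'

```text
t: 3.9
eef_pos: [0.5291, 0.3554, 0.2537]
orientation: [0.939, 0.021, 0.344, -0.006]
wrist_force: [-0.0, 0.2, -1.6]
width: 0.085
gripper_force: 0.0
```

step_arm --targets '[[1,[0,0,0],[0,0,0]],[0.6,[0,0,0],[0,0,0]],[0.4,[0,0,0],[0,0,0]],[0.4,[0,0,0],[0,0,0]],[0.4,[0,0,0],[0,0,0]]]'

```text
t: 4.4
eef_pos: [0.5278, 0.355, 0.2535]
orientation: [0.939, 0.022, 0.344, -0.004]
wrist_force: [-2.0, -4.8, 3.8]
width: 0.0577
gripper_force: 63.6
```

```bash
python3 - <<'E'
from h import *
s,M=st(); p=np.array(s["eef_pos"]);print(p-.019*M[:,2])
E
```

```text
t 4.4 p [0.5278 0.355  0.2535] x [0.7627 0.0384 0.6456] z [ 0.6452  0.0235 -0.7637] q [ 0.6744 -0.1983  2.0364 -0.5702  0.7927  2.4984] F [-2.0312 -4.7861  3.7765] w 0.0577413238926065 63.58952114358544
[0.5155 0.3545 0.268 ]
```

step_arm --targets '[[0.7,[0,0,0],[0,0,0]],[1,[0,0,0],[0,0,0]],[1,[3,-1,-5],[0,0,0]],[1,[1,-1,-3],[0,0,0]],[1,[0,0,0],[0,0,0]]]'

```text
t: 4.9
eef_pos: [0.531, 0.3531, 0.2409]
orientation: [0.94, 0.023, 0.341, -0.004]
wrist_force: [0.3, -1.0, -0.1]
width: 0.0853
gripper_force: 0.0
```

```bash
python3 - <<'E'
from h import *
s,M=st(); p=np.array(s["eef_pos"]);print(p-.019*M[:,2])
E
```

```text
t 4.9 p [0.531  0.3531 0.2409] x [0.7658 0.0396 0.6419] z [ 0.6415  0.0234 -0.7668] q [ 0.6662 -0.1837  2.0443 -0.5725  0.7723  2.5011] F [ 0.2758 -0.9588 -0.1313] w 0.08532380714628533 0.0
[0.5188 0.3527 0.2555]
```

step_arm --targets '[[0.7,[0,0,2],[0,0,0]],[0.4,[0,0,0],[0,0,0]],[0.4,[0,0,0],[0,0,0]],[0.4,[0,0,0],[0,0,0]],[0.4,[0,0,0],[0,0,0]]]'

```text
t: 5.4
eef_pos: [0.5316, 0.3535, 0.2452]
orientation: [0.939, 0.022, 0.343, -0.005]
wrist_force: [-2.4, -1.9, 2.3]
width: 0.0586
gripper_force: 64.2
```

```bash
python3 - <<'E'
from h import *
s,M=st(); p=np.array(s["eef_pos"]);print(p-.019*M[:,2], "quat",s["orientation"]); snap("top","topgrip")
E
```

```text
t 5.4 p [0.5316 0.3535 0.2452] x [0.764  0.0388 0.644 ] z [ 0.6436  0.0244 -0.765 ] q [ 0.6663 -0.187   2.0404 -0.5711  0.776   2.4983] F [-2.4369 -1.8898  2.3386] w 0.05863103139607593 64.15391409321558
[0.5194 0.353  0.2598] quat [ 0.9391  0.0224  0.3428 -0.0048]
```

step_arm --targets '[[0.4,[0,0,5],[0,0,0]],[0.4,[0,0,15],[0,0,0]],[0.4,[0,0,25],[0,0,0]],[0.4,[0,0,25],[0,0,0]],[0.4,[0,0,25],[0,0,0]]]'

```text
t: 5.95
eef_pos: [0.531, 0.3534, 0.3401]
orientation: [0.94, 0.023, 0.342, -0.005]
wrist_force: [1.3, 0.9, -2.5]
width: 0.0581
gripper_force: 64.0
```

```bash
python3 - <<'E'
from h import *
s,M=st(); snap("scene","scene2")
a=cv2.imread("pics/scene2.png")[80:300,60:300]; cv2.imwrite("pics/s2c.png",cv2.resize(a,None,fx=2.5,fy=2.5))
E
```

```text
t 5.95 p [0.531  0.3534 0.3401] x [0.7656 0.0395 0.6422] z [ 0.6417  0.0242 -0.7665] q [ 0.6664 -0.2499  1.932  -0.4924  0.9256  2.3808] F [ 1.3376  0.9028 -2.455 ] w 0.05811469206387234 63.95559819155366
```

View pics/s2c.png

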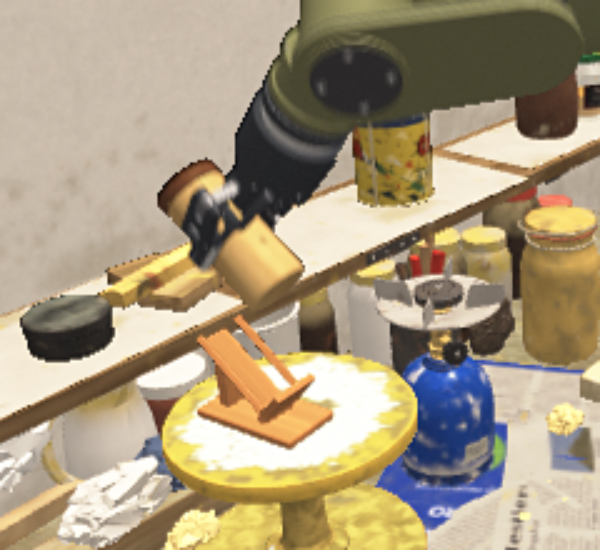

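The shaker came out cleanly, held square in the fingers, and the rest stayed in place on the disc. Next I'll carry it to the tray with the mouth still up.

step_arm --targets '[[0.4,[0,0,25],[0,0,0]],[0.4,[0,-10,35],[0,0,0]],[0.4,[-5,-20,30],[0,0,0]],[0.4,[-8,-30,10],[0,0,0]],[0.4,[-10,-40,0],[0,0,0]]]'

```text
t: 6.5
eef_pos: [0.5083, 0.2537, 0.4421]
orientation: [0.939, 0.023, 0.344, -0.006]
wrist_force: [0.8, -0.3, -1.3]
width: 0.0585
gripper_force: 64.3
```

step_arm --targets '[[0.4,[-11,-42,0],[0,0,0]],[0.4,[-11,-42,0],[0,0,0]],[0.4,[-11,-42,0],[0,0,0]],[0.4,[-11,-42,0],[0,0,0]],[0.4,[-11,-42,0],[0,0,0]]]'

```text
t: 7.0
eef_pos: [0.4522, 0.0426, 0.4388]
orientation: [0.939, 0.024, 0.342, -0.005]
wrist_force: [2.1, -0.5, -2.3]
width: 0.0588
gripper_force: 64.4
```

step_arm --targets '[[0.4,[-11,-42,0],[0,0,0]],[0.4,[-11,-42,0],[0,0,0]],[0.4,[-11,-42,0],[0,0,0]],[0.4,[-11,-42,0],[0,0,0]],[0.4,[-11,-42,0],[0,0,0]]]'

```text
t: 7.5
eef_pos: [0.397, -0.1683, 0.4392]
orientation: [0.939, 0.022, 0.343, -0.004]
wrist_force: [0.4, -0.4, -2.8]
width: 0.0584
gripper_force: 64.3
```

step_arm --targets '[[0.4,[-11,-40,0],[0,0,0]],[0.4,[-8,-30,0],[0,0,-1]],[0.4,[-6,-25,-10],[0,0,-1]],[0.4,[-6,-15,-20],[0,0,-1]],[0.4,[0,0,-20],[0,0,-1]]]'

```text
t: 8.0
eef_pos: [0.3662, -0.2788, 0.3878]
orientation: [0.94, -0.012, 0.341, 0.008]
wrist_force: [0.1, 0.9, -2.5]
width: 0.0582
gripper_force: 64.4
```

```bash
python3 - <<'E'
from h import *
s,M=st(); im=snap("top","top2")
cv2.imwrite("pics/t2c.png",cv2.resize(im[150:260,240:400],None,fx=4.5,fy=4.5))
E
```

```text
t 8.0 p [ 0.3662 -0.2788  0.3878] x [ 0.7668 -0.0178  0.6416] z [ 0.6412 -0.0235 -0.767 ] q [-1.1249 -0.686   2.1456  0.6205  1.3584  0.4394] F [ 0.0653  0.8944 -2.4707] w 0.05816048742469422 64.35914603163752
```

View pics/t2c.png

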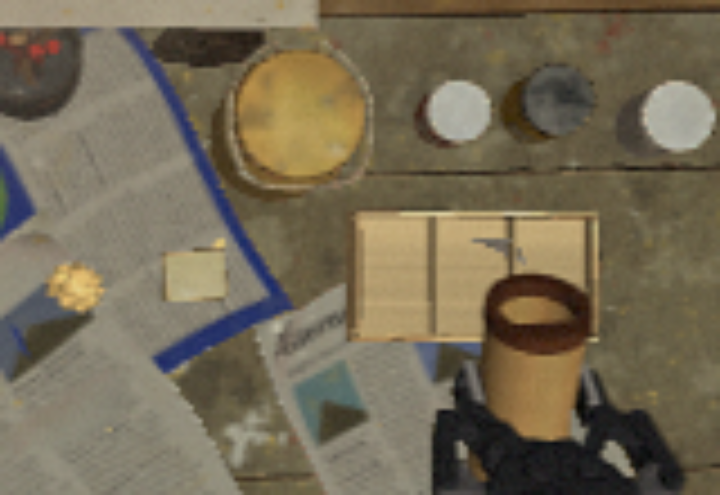

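The top view shows the shaker held mouth up, at crop (540,310). It is near the camera, so parallax shifts it, and the tray sits below it at crop (352–598, 212–340). The glue block is untouched at (195,275). Next I'll pitch level and descend.

step_arm --targets '[[0.4,[-2,0,-10],[0,6,0]],[0.4,[-2,0,-25],[0,8,0]],[0.4,[-2,0,-35],[0,8,0]],[0.4,[-2,0,-35],[0,8,0]],[0.4,[-2,0,-35],[0,8,0]]]'

```text
t: 8.55
eef_pos: [0.358, -0.2767, 0.2499]
orientation: [1.0, -0.007, 0.016, 0.012]
wrist_force: [0.5, -0.7, -2.6]
width: 0.0585
gripper_force: 64.4
```

step_arm --targets '[[0.4,[0,0,-20],[0,4,0]],[0.4,[0,0,-20],[0,4,0]],[0.4,[0,0,-20],[0,4,0]],[0.4,[0,0,0],[0,3,0]],[0.4,[0,0,0],[0,0,0]]]'

```text
t: 9.05
eef_pos: [0.3583, -0.276, 0.1883]
orientation: [0.993, -0.005, -0.113, 0.01]
wrist_force: [0.1, 0.5, -0.9]
width: 0.0584
gripper_force: 64.6
```

```bash
cat >> h.py <<'E'
def rep():
    s,M=st(); p=np.array(s["eef_pos"]); g=p-.019*M[:,2]; mo=g+.064*M[:,0]; print("grip",g,"mouth",mo,"lowest",mo+.0295*M[:,2],"elev",np.degrees(np.arcsin(M[2,0])))
    return s,M
E
python3 - <<'E'
from h import *
rep()
E
```

```text
t 9.05 p [ 0.3583 -0.276   0.1883] x [ 0.9742 -0.012  -0.2253] z [-0.2255 -0.0196 -0.974 ] q [-0.6793 -0.1773  2.031  -0.1587  1.4553  0.9329] F [ 0.1365  0.5054 -0.9313] w 0.05838318182710186 64.58703545411481
grip [ 0.3626 -0.2756  0.2068] mouth [ 0.4249 -0.2764  0.1924] lowest [ 0.4183 -0.277   0.1637] elev -13.023184138942183
```

step_arm --targets '[[0.4,[0,0,-15],[0,0,0]],[0.4,[0,0,-25],[0,0,0]],[0.4,[0,0,-25],[0,0,0]],[0.4,[0,0,-20],[0,0,0]],[0.4,[0,0,-5],[0,0,0]]]'

```text
t: 9.55
eef_pos: [0.3557, -0.2755, 0.0968]
orientation: [0.993, -0.006, -0.114, 0.01]
wrist_force: [-0.7, -0.4, -2.4]
width: 0.0583
gripper_force: 64.5
```

step_arm --targets '[[0.4,[0,0,0],[0,2,0]],[0.4,[0,0,0],[0,2,0]],[0.4,[0,0,0],[0,2,0]],[0.4,[0,0,0],[0,0,0]]]'

```text
t: 9.95
eef_pos: [0.3587, -0.2771, 0.1001]
orientation: [0.986, -0.005, -0.165, 0.012]
wrist_force: [-0.0, -0.2, -1.8]
width: 0.0584
gripper_force: 64.6
```

```bash
python3 - <<'E'
from h import *
rep(); im=snap("top","top3"); im2=snap("scene","scene3"); w=snap("wrist","w3")
a=cv2.resize(im[180:240,300:390],None,fx=4,fy=4); b=cv2.resize(im2[175:235,290:380],None,fx=4,fy=4)
o=np.zeros((580,730,3),np.uint8); o[:240,:360]=a;o[:240,370:730]=b;o[250:538,:384]=cv2.resize(w,None,fx=.75,fy=.75); cv2.imwrite("pics/m3.png",o)
E
```

```text
t 9.95 p [ 0.3587 -0.2771  0.1001] x [ 0.9457 -0.0137 -0.3247] z [-0.3249 -0.022  -0.9455] q [-0.6463 -0.0147  2.0546 -0.2198  1.3614  1.0086] F [-0.0351 -0.2027 -1.806 ] w 0.058424578933798675 64.56939138251158
grip [ 0.3649 -0.2766  0.118 ] mouth [ 0.4254 -0.2775  0.0973] lowest [ 0.4158 -0.2782  0.0694] elev -18.9477553075315
```

View pics/m3.png

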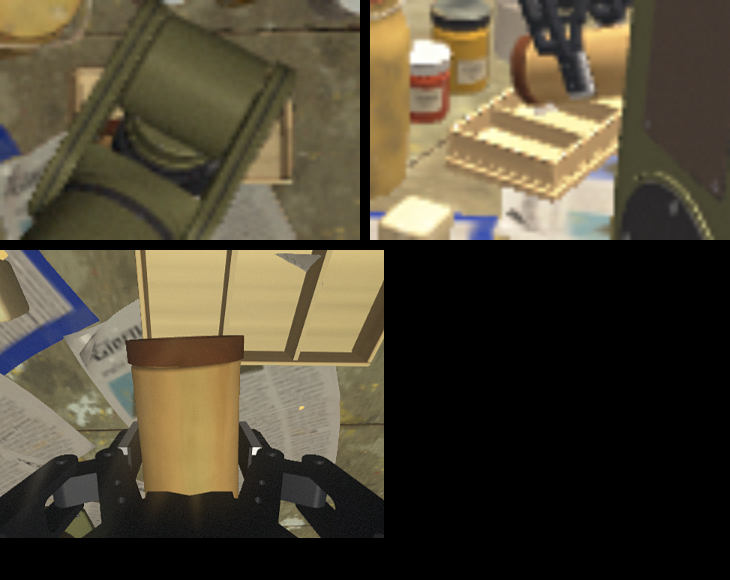

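The views show no plug out yet and the lid centred over the +y bay. The wrist view has the left wall at mosaic column 145, divider 1 at column 225 and the near wall at row 362. I'll check those tray points against the calibration.

```bash
python3 - <<'E'
from h import *
for n,(x,y) in dict(left_top=(142,252),left_low=(148,335),div1=(226,300),div2=(310,300),near=(330,363),near2=(260,361)).items():
    print(n,onz("wrist",x/.75,(y-250)/.75,.040))
E
```

```text
left_top [ 0.4596 -0.2478  0.04  ]
left_low [ 0.4044 -0.2458  0.04  ]
div1 [ 0.4297 -0.3047  0.04  ]
div2 [ 0.4291 -0.3662  0.04  ]
near [ 0.3776 -0.3989  0.04  ]
near2 [ 0.3805 -0.3379  0.04  ]
```

The tray agrees with the first measurement: dividers at y -0.305 and -0.366, near wall at x 0.378. First jerk, then a slow return.

step_arm --targets '[[0.4,[-24,0,8],[0,0,0]],[0.4,[0,0,0],[0,0,0]],[0.4,[8,0,-3],[0,0,0]],[0.4,[8,0,-3],[0,0,0]],[0.4,[8,0,-2],[0,0,0]]]'

```text
t: 10.6
eef_pos: [0.3584, -0.2766, 0.0989]
orientation: [0.986, -0.005, -0.165, 0.011]
wrist_force: [0.2, 0.1, -1.9]
width: 0.0584
gripper_force: 64.6
```

```bash
python3 - <<'E'
from h import *
rep(); w0=cv2.imread("pics/w3.png"); w=snap("wrist","w4")
d=cv2.absdiff(w0,w).max(2); d[115:]=0; m=(d>40).astype(np.uint8); n,l,s,c=cv2.connectedComponentsWithStats(m)
print([(tuple(s[i]),c[i].round()) for i in range(1,n) if s[i,4]>30])
a=get_image("scene")[:,:,::-1]; b=cv2.imread("pics/scene3.png"); d=cv2.absdiff(a,b).max(2)
m=(d>40).astype(np.uint8); n,l,s,c=cv2.connectedComponentsWithStats(m)
print([(tuple(s[i]),c[i].round()) for i in range(1,n) if s[i,4]>5])
E
```

```text
t 10.6 p [ 0.3584 -0.2766  0.0989] x [ 0.9456 -0.014  -0.3249] z [-0.3252 -0.0206 -0.9454] q [-0.6464 -0.0137  2.0559 -0.2189  1.36    1.0091] F [ 0.2307  0.1087 -1.8981] w 0.05844158088875298 64.57194715128452
grip [ 0.3646 -0.2762  0.1168] mouth [ 0.4251 -0.2771  0.096 ] lowest [ 0.4155 -0.2777  0.0681] elev -18.96150463618292
[((np.int32(401), np.int32(0), np.int32(37), np.int32(115), np.int32(177)), array([419.,  55.])), ((np.int32(369), np.int32(4), np.int32(22), np.int32(2), np.int32(37)), array([380.,   4.])), ((np.int32(398), np.int32(5), np.int32(16), np.int32(2), np.int32(32)), array([406.,   6.])), ((np.int32(385), np.int32(11), np.int32(41), np.int32(104), np.int32(145)), array([399.,  64.])), ((np.int32(478), np.int32(40), np.int32(34), np.int32(75), np.int32(136)), array([495.,  77.])), ((np.int32(145), np.int32(64), np.int32(41), np.int32(29), np.int32(44)), array([165.,  77.])), ((np.int32(86), np.int32(94), np.int32(47), np.int32(21), np.int32(51)), array([108., 106.]))]
[((np.int32(322), np.int32(97), np.int32(9), np.int32(6), np.int32(12)), array([326.,  99.])), ((np.int32(306), np.int32(123), np.int32(3), np.int32(6), np.int32(6)), array([307., 126.])), ((np.int32(324), np.int32(155), np.int32(3), np.int32(8), np.int32(8)), array([325., 158.])), ((np.int32(326), np.int32(175), np.int32(4), np.int32(7), np.int32(7)), array([327., 178.])), ((np.int32(338), np.int32(181), np.int32(2), np.int32(4), np.int32(6)), array([339., 182.])), ((np.int32(329), np.int32(185), np.int32(4), np.int32(5), np.int32(7)), array([330., 187.])), ((np.int32(343), np.int32(189), np.int32(3), np.int32(8), np.int32(11)), array([344., 192.])), ((np.int32(326), np.int32(199), np.int32(6), np.int32(4), np.int32(9)), array([328., 200.]))]
```

step_arm --targets '[[0.4,[15,0,0],[0,2,0]],[0.4,[-33,0,12],[0,0,0]],[0.4,[11,0,-4],[0,0,0]],[0.4,[11,0,-4],[0,0,0]],[0.4,[11,0,-4],[0,0,0]]]'

```text
t: 11.2
eef_pos: [0.3737, -0.2767, 0.0992]
orientation: [0.983, -0.005, -0.182, 0.012]
wrist_force: [-0.1, -0.1, -2.3]
width: 0.0584
gripper_force: 65.2
```

```bash
cat >> h.py <<'E'
TC=np.array([.429,-.338,.012]); YA=np.radians(-2)
def tw(x,y,z): c,s=np.cos(YA),np.sin(YA); return TC+[c*x-s*y,s*x+c*y,z]
def look(tag):
    rep(); w=snap("wrist","w"+tag); s=snap("scene","s"+tag); ref=cv2.imread("pics/scene3.png")
    poly=np.array([proj("scene",tw(*p,.02)) for p in [(-.05,.095),(.05,.095),(.05,-.095),(-.05,-.095)]]).astype(int)
    k=np.zeros(s.shape[:2],np.uint8); cv2.fillPoly(k,[poly],1)
    d=cv2.absdiff(s,ref).max(2)*k; m=(d>45).astype(np.uint8); n,l,q,c=cv2.connectedComponentsWithStats(m)
    print("scene poly",poly.tolist(),[(q[i].tolist()) for i in range(1,n) if q[i,4]>5])
E
python3 -c "
from h import *
look('5')"
```

```text
t 11.2 p [ 0.3737 -0.2767  0.0992] x [ 0.934  -0.0143 -0.3571] z [-0.3573 -0.0212 -0.9337] q [-0.6195  0.036   2.0112 -0.2305  1.3891  1.0372] F [-0.1466 -0.1242 -2.2921] w 0.05841131616882202 65.1971990466717
grip [ 0.3805 -0.2763  0.117 ] mouth [ 0.4402 -0.2772  0.0941] lowest [ 0.4297 -0.2779  0.0666] elev -20.919816359915128
scene poly [[335, 217], [309, 208], [337, 190], [361, 197]] [[333, 190, 21, 13, 98], [324, 196, 11, 6, 30]]
```

step_arm --targets '[[0.4,[-33,0,12],[0,0,0]],[0.4,[11,0,-4],[0,0,0]],[0.4,[11,0,-4],[0,0,0]],[0.4,[11,0,-4],[0,0,0]]]'

```text
t: 11.7
eef_pos: [0.3737, -0.2768, 0.0993]
orientation: [0.983, -0.005, -0.182, 0.012]
wrist_force: [0.5, -0.1, -1.9]
width: 0.0588
gripper_force: 65.3
```

```bash
sed -i 's/def look(tag):/def look(tag,r="5"):/; s#ref=cv2.imread("pics/scene3.png")#ref=cv2.imread(f"pics/s{r}.png"); wr=cv2.imread(f"pics/w{r}.png")#' h.py
cat >> h.py <<'E'
    d=cv2.absdiff(w,wr).max(2); d[112:]=0; m=cv2.morphologyEx((d>35).astype(np.uint8),cv2.MORPH_OPEN,np.ones((3,3))); n,l,q,c=cv2.connectedComponentsWithStats(m)
    print("wrist",[(q[i].tolist(),onz("wrist",*c[i],.024)[:2].round(3).tolist()) for i in range(1,n) if q[i,4]>25])
E
python3 -c "
from h import *
look('6')"
```

```text
t 11.7 p [ 0.3737 -0.2768  0.0993] x [ 0.934  -0.0143 -0.3571] z [-0.3573 -0.0213 -0.9337] q [-0.6196  0.0361  2.011  -0.2306  1.3892  1.0372] F [ 0.509  -0.1069 -1.8992] w 0.058764972238603684 65.25584368958334
grip [ 0.3805 -0.2764  0.117 ] mouth [ 0.4403 -0.2773  0.0941] lowest [ 0.4297 -0.2779  0.0666] elev -20.922404494178732
scene poly [[335, 217], [309, 208], [337, 190], [361, 197]] [[317, 205, 6, 5, 23], [327, 209, 5, 5, 12]]
wrist [([269, 0, 10, 23, 133], [0.469, -0.29]), ([197, 18, 28, 27, 345], [0.461, -0.255]), ([254, 53, 22, 40, 323], [0.438, -0.286])]
```

```bash
python3 - <<'E'
import cv2,numpy as np
w=cv2.imread("pics/w6.png")[:125,90:490]; s=cv2.imread("pics/s6.png")[180:225,300:375]
o=np.zeros((600,800,3),np.uint8); o[:250]=cv2.resize(w,None,fx=2,fy=2); o[255:525,:450]=cv2.resize(s,None,fx=6,fy=6,interpolation=cv2.INTER_CUBIC); cv2.imwrite("pics/m6.png",o)
E
```

```text
(no output)
```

View pics/m6.png

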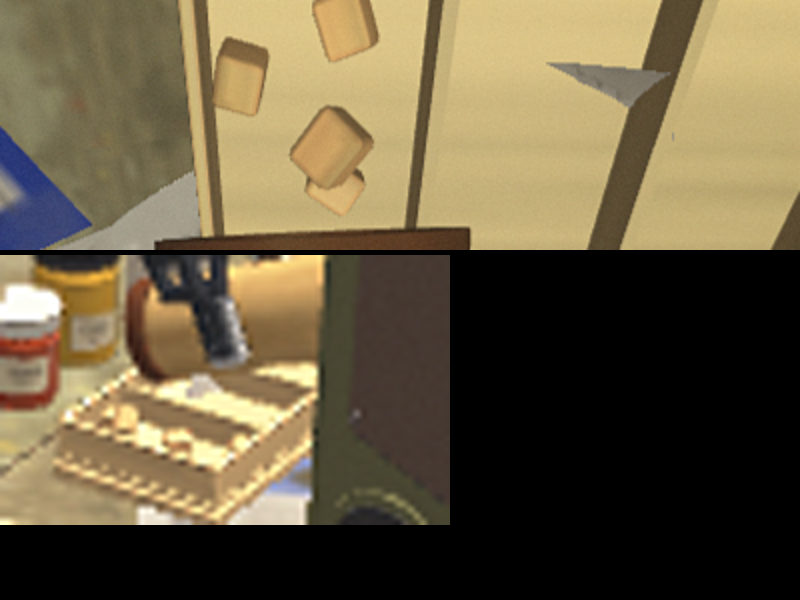

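The wrist crop shows four plugs in the +y bay, at crop (345,25), (241,78), (332,145) and one underneath at (337,190). The scene crop shows plug tops at (125,418), (178,438) and (240,440). I'll check whether the last one is a fifth plug hidden under the lid.

```bash
python3 - <<'E'
from h import *
for x,y in [(125,418),(178,438),(240,440)]: print(onz("scene",300+x/6,180+(y-255)/6,.027))
for x,y in [(345,25),(241,78),(332,145),(337,190)]: 
    p=onz("wrist",90+x/2,y/2,.027); print("w",p,proj("scene",p))
for p in [(.469,-.29,.024),(.39,-.27,.024),(.39,-.29,.024)]: print(proj("scene",p),proj("wrist",p))
m=camera_model("scene")
print("divider top/near wall corners scene:",[proj(m,tw(x,y,.028)).round(1).tolist() for x,y in [(-.05,.096),(-.05,.032),(-.05,-.032)]])
E
```

```text
[ 0.4614 -0.2859  0.027 ]
[ 0.424 -0.281  0.027]
[ 0.394  -0.2988  0.027 ]
w [ 0.4684 -0.2835  0.027 ] [318.7313 206.9042]
w [ 0.4561 -0.2556  0.027 ] [317.7337 210.8513]
w [ 0.4384 -0.2802  0.027 ] [325.8429 209.4898]
w [ 0.4254 -0.2818  0.027 ] [329.432  210.3127]
[319.4881 206.9335] [274.5992  10.4396]
[337.0068 215.1748] [240.5101 145.445 ]
[339.7966 212.9066] [269.9399 145.0426]
divider top/near wall corners scene: [[335.1, 215.0], [344.7, 207.9], [353.7, 201.2]]
```

step_arm --targets '[[0.4,[0,0,25],[0,-7,0]],[0.4,[0,0,35],[0,-8,0]],[0.4,[0,0,35],[0,-7,0]],[0.4,[-20,-20,20],[0,0,0]],[0.4,[-20,-20,10],[0,0,0]]]'

```text
t: 12.3
eef_pos: [0.3323, -0.3176, 0.2276]
orientation: [1.0, -0.007, 0.01, 0.012]
wrist_force: [-0.3, -0.8, -2.8]
width: 0.0585
gripper_force: 65.2
```

step_arm --targets '[[0.4,[-20,-20,5],[0,0,0]],[0.4,[0,0,0],[0,0,0]],[0.4,[0,0,0],[0,0,0]]]'

```text
t: 12.6
eef_pos: [0.3122, -0.3367, 0.2292]
orientation: [1.0, -0.008, 0.009, 0.01]
wrist_force: [0.1, 0.3, -2.2]
width: 0.0587
gripper_force: 65.2
```

```bash
cat >> h.py <<'E'
def rect(name,z=.016,cam=None):
    "warp wrist image of the tray floor to 2 px/mm top-down"
    m=camera_model("wrist"); im=snap("wrist",name)
    q=[(-.052,.098),(.052,.098),(.052,-.098),(-.052,-.098)]
    src=np.float32([proj(m,tw(x,y,z-.012)) for x,y in q]); print("tray px",src.round().tolist())
    dst=np.float32([((.098-y)*2000,(.052-x)*2000) for x,y in q])
    o=cv2.warpPerspective(im,cv2.getPerspectiveTransform(src,dst),(392,208)); cv2.imwrite(f"pics/{name}r.png",o); return o
E
python3 - <<'E'
from h import *
rep(); w=cv2.imread("pics/w6.png"); h=cv2.cvtColor(w,cv2.COLOR_BGR2HSV)
for x,y in [(332,130),(330,165),(345,20),(241,90),(500,150),(270,120),(560,200),(240,55)]: print(x,y,h[y//2,90+x//2])
o=rect("v1")
E
```

```text
t 12.6 p [ 0.3122 -0.3367  0.2292] x [ 0.9997 -0.0154  0.0175] z [ 0.0172 -0.02   -0.9997] q [-0.9414 -0.3338  2.0755  0.0022  1.3736  0.6445] F [ 0.07    0.333  -2.2151] w 0.0586738163268238 65.24292864665469
grip [ 0.3119 -0.3363  0.2481] mouth [ 0.3759 -0.3373  0.2493] lowest [ 0.3764 -0.3379  0.2198] elev 1.003403680110193
332 130 [ 18 133 200]
330 165 [ 17 129 190]
345 20 [ 19 129 214]
241 90 [ 19 123 205]
500 150 [ 23  99 193]
270 120 [ 22 100 203]
560 200 [ 22  99 193]
240 55 [ 17 133 134]
tray px [[162.0, 111.0], [157.0, 9.0], [342.0, 14.0], [333.0, 114.0]]
```

```bash
cat >> h.py <<'E'
def plugs(o):
    h=cv2.cvtColor(cv2.GaussianBlur(o,(3,3),0),cv2.COLOR_BGR2HSV); m=((h[...,0]<=20)&(h[...,1]>112)&(h[...,2]>95)).astype(np.uint8)
    m=cv2.morphologyEx(m,cv2.MORPH_OPEN,np.ones((5,5))); n,l,q,c=cv2.connectedComponentsWithStats(m)
    for i in range(1,n):
        if q[i,4]>80: print("blob xywh,area",q[i].tolist(),"tray x,y mm",round(52-c[i][1]/2),round(98-c[i][0]/2))
    return m
E
python3 - <<'E'
from h import *
o=cv2.imread("pics/v1r.png"); m=plugs(o)
for r in range(0,208,6): print(''.join('#' if v else '.' for v in m[r,0:140:3]))
E
```

```text
blob xywh,area [0, 0, 50, 12, 395] tray x,y mm 50 86
blob xywh,area [53, 0, 13, 8, 85] tray x,y mm 50 69
blob xywh,area [68, 0, 40, 22, 487] tray x,y mm 48 56
blob xywh,area [151, 0, 15, 7, 89] tray x,y mm 51 19
blob xywh,area [170, 0, 18, 8, 120] tray x,y mm 50 9
blob xywh,area [217, 0, 13, 8, 93] tray x,y mm 50 -14
blob xywh,area [279, 0, 24, 7, 138] tray x,y mm 51 -48
blob xywh,area [335, 0, 28, 7, 170] tray x,y mm 50 -76
blob xywh,area [0, 24, 68, 41, 1938] tray x,y mm 29 81
blob xywh,area [79, 26, 25, 17, 224] tray x,y mm 34 52
blob xywh,area [61, 94, 38, 36, 843] tray x,y mm -4 58
blob xywh,area [121, 177, 6, 19, 97] tray x,y mm -41 36
#..######.######..##....######....##...###.....
####..###########.####.########.###..#####.....
.........................####..##..............
........................##.####.##.............
#.......##.....................................
..###########............##......##............
..####################.....########............
..#################.###.....##.................
..#################.###........................
##.###############
[... 529 characters left out ...]
....####..###...............
..........................#####................
...............................................
...............................................
...............................................
...............................................
...............................................
...............................................
...................................###.##......
...............................................
##................................#......##....
##.......................................##....
.........................................#.....
...............................................
...............................................
```

```bash
python3 - <<'E'
from h import *
w=cv2.imread("pics/v1.png"); g=cv2.cvtColor(w,cv2.COLOR_BGR2HSV)
sub=g[5:110:2,156:226]
for r in sub: print(''.join(' .:-=+*#%@'[int(np.clip((255-int(p[2]))/16,0,9))] if not(p[0]<=20 and p[1]>112) else 'ABCDEFGH'[int(np.clip((255-int(p[2]))/20,0,7))] for p in r))
E
```

```text
::-:::::-:::---:::::::--:::::::::::::::::::::::::::::::::-:-:::::-----
FFFFFFFFFFFFFEFEEFEEE+EEEEEEEEE+E++=DD-CC-CC--C::::C:B::::::::::::::::
HHHH%HH%H%HHH%HHHHH%H@%HH%HHHHGHHGHHH%%HHH@H@HHHHHHH@HHH@H@H@#***HHHHG
H@HH@H%@%%HHHHHHHH%HHHHHH%HHHH%H%HHHHHHHHHH%H%HHHHHGH%HH%HHHH=--:#HH%H
HH@HHH@HHHHHH@HH@HHHHHHHHHHHHHHHHHHHH@HH@HHFD-@HHHHHHHHHHH%HH+--:#H%HH
GH@@@#................::::.::::.:::=DDEDBC:C-CCF-:::-========---:#H***
%H@@HH......:...:.....:......:....:CB.B:B:::--CF-............:---#%...
FH@@HH:....::::.::::::::::::::.::..DCB:CBBBCC-CCG:.::::::::..:---#@..:
*HH@@H-:--==----:..:::::::::::::::.=CB:B:B:C:C-CE+::::::::::::--:#H..:
EHHHHFDDCCCCCC-CE*-..::::::.:::::::.+C:B:B:::---CG:.::::::::::--:*H..:
DHHHHEDDCCCCCCCCCGH=..:...:::::::::.-CBB::::C:--CE+:::::::::.:--:*H:.:
CH@HHEDDCCCCCCCCBGHG=EEEDCCCCC-:..::.+C.:::::CCCCCH:.:::::::::---*H..:
CG@@@FDDCCCCCCCCBFHFDC-CCCCC--CF+.::.:CBBBBBCDFGGHH:..::::::::---*@:.:
BHHHHHEDCCCCCCC:BEHFDCCCCCC-CCCEH+:::::=FGHHHG#=--..::::::::::--:#H.::
B%HHHHEDDCC-C-C:BDGGCCCCCCC:CCCEHH:::::::--:..::::::::::::::::---*H:.:
.G@HH@E==DDCCCCCBCGGDCCCCCC--:BDGH:
[... 1962 characters left out ...]
H----------------:---------------------------------------H*--
%-::FH@@HH-:--------------------------------------=DDDDD+*++=-----H*--
@---DH@HHH-:-:-------------------:---------------+CB:BBB:CCCCG=---@*--
@-:-CH@@HH-:-:----:--::-:----:--:---:---------:-:*CB:B:::::-BF=---H+--
%+::CH@@HH=------------------:-------------------*CB:::::C--BG+---@*:-
*%--:HH@@H*:-------------------------------------*C.::::::--BG=---%*--
##--:%@@H@*-:------------------------------------EC.:B:::C--BG----@*--
#*--:G@@@H#-:---------:-------------------------:EB.B::::::-CG----H*--
+++-DH@@H@#:::-:::--:-:::::::::--::--:::::::-::-:--CDDCEDDDCE=----%*--
++-:----:---------------=======-=-================D=DD=D-==-D=D===FE==
```

The character map shows five plugs in the +y bay: two side by side at the far left, one far right, one in the middle and one near the front right corner. That leaves three in the shaker. I'll put the rest into the other bays and shift one plug by gripper at the end. Middle bay next, with a gentler jerk.

step_arm --targets '[[0.4,[10,0,-20],[0,4,0]],[0.4,[14,0,-30],[0,4,0]],[0.4,[14,0,-30],[0,4,0]],[0.4,[14,0,-30],[0,4,0]],[0.4,[8,0,-18],[0,3,0]]]'

```text
t: 13.15
eef_pos: [0.3732, -0.3344, 0.0979]
orientation: [0.987, -0.004, -0.159, 0.01]
wrist_force: [-0.1, 0.2, -1.7]
width: 0.0583
gripper_force: 65.1
```

```bash
python3 - <<'E'
from h import *
rep(); snap("wrist","w7"); snap("scene","s7")
E
```

```text
t 13.15 p [ 0.3732 -0.3344  0.0979] x [ 0.9495 -0.0106 -0.3135] z [-0.3136 -0.0188 -0.9494] q [-0.7165  0.0773  1.9621 -0.2281  1.3399  0.9409] F [-0.0853  0.1792 -1.6611] w 0.05825069743252547 65.14048624086612
grip [ 0.3792 -0.334   0.116 ] mouth [ 0.4399 -0.3347  0.0959] lowest [ 0.4307 -0.3352  0.0679] elev -18.268275266357776
```

step_arm --targets '[[0.4,[-24,0,8],[0,0,0]],[0.4,[8,0,-3],[0,0,0]],[0.4,[8,0,-3],[0,0,0]],[0.4,[8,0,-2],[0,0,0]],[0.4,[0,0,0],[0,0,0]]]'

```text
t: 13.75
eef_pos: [0.3736, -0.3366, 0.1014]
orientation: [0.988, -0.005, -0.156, 0.012]
wrist_force: [-0.5, -0.0, -2.1]
width: 0.0585
gripper_force: 65.3
```

```bash
python3 - <<'E'
from h import *
look("8","7")
E
```

```text
t 13.75 p [ 0.3736 -0.3366  0.1014] x [ 0.9514 -0.0133 -0.3077] z [-0.3079 -0.0213 -0.9512] q [-0.7199  0.0723  1.96   -0.227   1.3399  0.9387] F [-0.5341 -0.0317 -2.0812] w 0.058504186604196366 65.27103890876546
grip [ 0.3795 -0.3362  0.1195] mouth [ 0.4404 -0.3371  0.0998] lowest [ 0.4313 -0.3377  0.0717] elev -17.9190214805551
scene poly [[335, 217], [309, 208], [337, 190], [361, 197]] [[332, 192, 8, 4, 19]]
wrist [([60, 0, 32, 105, 416], [0.452, -0.237]), ([67, 0, 34, 112, 594], [0.451, -0.241]), ([87, 0, 15, 21, 118], [0.472, -0.252]), ([162, 0, 18, 30, 279], [0.47, -0.294]), ([199, 0, 14, 112, 898], [0.45, -0.311]), ([298, 1, 25, 111, 1238], [0.449, -0.372]), ([411, 0, 50, 112, 1482], [0.449, -0.447]), ([392, 8, 36, 104, 788], [0.447, -0.433]), ([105, 15, 45, 39, 552], [0.462, -0.269]), ([87, 24, 29, 88, 368], [0.445, -0.249]), ([117, 35, 4, 10, 31], [0.458, -0.263]), ([317, 57, 15, 17, 162], [0.442, -0.381]), ([157, 79, 25, 20, 223], [0.43, -0.287])]
```

```bash
cat >> h.py <<'E'
def asc(name,r0,r1,c0,c1,rs=4,cs=2):
    g=cv2.cvtColor(cv2.imread(f"pics/{name}.png"),cv2.COLOR_BGR2HSV)
    for r in g[r0:r1:rs,c0:c1:cs]: print(''.join(' .:-=+*#%@'[int(np.clip((255-int(p[2]))/16,0,9))] if not(p[0]<=20 and p[1]>112) else 'ABCDEFGH'[int(np.clip((255-int(p[2]))/20,0,7))] for p in r))
E
python3 -c "
from h import *
asc('w8',0,120,80,470,5,3)"
```

```text
HH@:::::::::::--:---=====EE=DDDDDDDDDC-C---------------------------------------------------=-----=====D=D=DEEEEEE+EFFFFG##G%@@%%%%
HHH:::::::::::::::::::.+HFEDHH:::::::--=H%::::::::::::::......:.:::-:-:----=-GGEEEEEEEEDDDDDDDDD-----=--=-----=----=--=====-%@@@%@
HHH*:::::::::::::::::DCCCCC-CH-:::::::--HH::::::::::::::::::::::::::::::::::.HH-=-:::::::::::::::::::::::::::::::.@@HHH@@GE@@@@@%%
@@HH:::::::::::::::::CBCCBCCCFH:::::::--HH::::::::::::::::::::::::::::::::::*H@---::::::::::::::::::::::-:::::-::@@@H@HHG--@%@%%%%
@H@HGHGGFHHH::::::::::CBC:CCCCHG::::::--#@::::::::::::::::::::::::::::::::::@HH--:-:::::::::::::-:-::-:--::-::--:HH@H@H@E-@%@%@%%%
H@GD--DD-CHHH::::::::::CCC:CCDDH::::::=-*@::::::::::::::::::::::::::::::::::HH*-=:::::::::::-::::::::::-:---:-:-@H@@HH@G--@%%@%%@@
@H@EDCCDCCFHH+HHHHHHG-:CBC:CCCDH::::::--=H::::::::::::::::::::::::::::::::::@H--=:::::::::::::::::::::::::::--::@HHH@@H=-@@@%@@@%%
HHHGD-C-CCCGEDDDDC-DHH::CBCDD-::::::::---@:::::::::::::::::::::::::::::::::.@@---:::::::::::::::::::-:-::::::-:%HH@@@@F-D@%@@%%%%%
HHHHE=-CDCCFE-CCCCCCHH::::::::::::::::---@::::::::::
[... 1343 characters left out ...]
--------------==-=---@@@H@H@--#%%%%%%%%%####%
%@--FHHHHH-------------DBCCCCDDGH-------=-H--------------=---------------+@@----------=---=-=--==--=--===-@@@HH@D-%%%%%%%%%%%%#%%%
@%@-C@@@HH*-----------DBBCCBB-CD--------=-@-------=-----=-===--==-==-====%@*--===========================@HHHHHH-*%%%%%%%%%%%%%%%%
%++--@@HHHH------=-------CBBCBC=-=------=-H+----=---=---==--==---=---===-@H-=--=========================-@HH@H@=-%%%%%%%%%%%%%%%%%
*+**-C@@@@@--=----=-======-=BB==-=--=--==-H*-=---==--=-------------=-=-=-@@-=-==-=---=---=--=-=-=-=--=-=@@H@@HG-*@@@@@@%@%%%%%%%%%
++++--@H@H@H------------------------------%%------HHHHHGGGGGFGHHHHHHHHHHH@HHHHHHHH-=--------------------HHH@@H--@@@@@@%%%%%%%@%%%%
```

The middle and -y bays are still empty. I'll jerk harder.

step_arm --targets '[[0.4,[0,0,-3],[0,2,0]],[0.4,[-33,0,12],[0,0,0]],[0.4,[11,0,-4],[0,0,0]],[0.4,[11,0,-4],[0,0,0]],[0.4,[11,0,-4],[0,0,0]]]'

```text
t: 14.35
eef_pos: [0.3736, -0.3367, 0.0981]
orientation: [0.985, -0.005, -0.173, 0.012]
wrist_force: [-0.3, 0.2, -1.0]
width: 0.0584
gripper_force: 65.3
```

step_arm --targets '[[0.4,[0,0,0],[0,0,0]]]'

```text
t: 14.45
eef_pos: [0.3739, -0.3365, 0.0976]
orientation: [0.985, -0.004, -0.174, 0.011]
wrist_force: [0.3, 0.0, -2.2]
width: 0.0586
gripper_force: 65.3
```

```bash
python3 -c "
from h import *
rep(); snap('wrist','w9'); asc('w9',0,120,205,300,4,2); snap('scene','s9'); asc('s9',185,222,305,365,1,1)"
```

```text
t 14.45 p [ 0.3739 -0.3365  0.0976] x [ 0.9396 -0.0127 -0.342 ] z [-0.3422 -0.0207 -0.9394] q [-0.7088  0.0979  1.9459 -0.2463  1.3606  0.9547] F [ 0.2518  0.0172 -2.2454] w 0.05855840769657885 65.28151530734846
grip [ 0.3804 -0.3361  0.1155] mouth [ 0.4405 -0.3369  0.0936] lowest [ 0.4304 -0.3375  0.0659] elev -19.996243335497738
:::::::::::::::::::::::::-::-----=========DE=DDE
::::::::::::::::::::::::::::::::::::::::::::::::
::::::::::::::::::::::::::::::::::::::::::::::::
::::::::::::::::::::::::::::::::::::::::::::::::
::::::::::::::::::::::::::::::::::::::::::::::::
::::::::::::::::::::::::::::::::::::::::::::::::
::::::::::::::::::::::::::::::::::::::::::::::::
.:::::::::::::::::::::::::::::::::::::::::::::::
::::::::::::::::::::::::::::::::::::::::::::::::
::::::::::::::::::::::::::::=%#%#%%+++++:....:::
:::::::-::::::::::::::::::::::::-###%####%%%%%%%
:::-:::::-::::::::::::::::::-:::::::-%##%%%###%#
:----:---:--:-::--------::-:--:---:--:---#%###%%
=-----:-------------------------------------:-#%
*:----:-----------------------------------------
%:------------------------------
[... 2259 characters left out ...]
##FA C ADD=D==%@@@@@@@@@@@@@@
=+#=+**###G#####HC    FCCED   -EFC   FDDDD=+=@@@@@@@@@@@@@@@
*-==*******F####FF#HD  DDDD      =: DDDD==:= %@@@@@@@@@@@@@@
====*F-******F#####F#G@D  .       ADD=D=D.. A@@@@@@@@@@@@@@@
====.-E+*-*******########@E      FDDD=DE=. C=@@@@@@@@@@@@@@@
===+FD. -EE*-******#######F#@EB DDDDD=B*  D==@@@@@@@%@%@@@@@
+++*G#GEC  -***=******#F##F###FDDD===.   D=*#@@@@@@@@@@@%@@@
++++****F#EC  =*F.=#****####*#*DDDD==C B=+=*#@@@@@@@@@@@@#%@
+++===++**###FC  =**.=******##*=DD=*  C=----=@@@@@@@@@@@@@@%
++++==+++++*####*B  +F*.=F***F*==.   D=------@@@@@@@@@@@@@@@
++++++++++++*****FGGD  =F*.=#**-:C .D-.......@@@@@@@@@@@@@@@
++++++++++++**+==*###GFC  -E*.=D. C=+.::.....@@@@@@@@@@@@@@@
```

One or two plugs have now dropped into the middle bay by the lid. I'll level off and look from the viewing pose.

step_arm --targets '[[0.4,[-5,0,25],[0,-7,0]],[0.4,[-12,0,35],[0,-7,0]],[0.4,[-15,0,35],[0,-7,0]],[0.4,[-15,0,25],[0,0,0]],[0.4,[-15,0,10],[0,0,0]]]'

```text
t: 15.05
eef_pos: [0.3097, -0.3376, 0.2323]
orientation: [1.0, -0.008, 0.01, 0.013]
wrist_force: [0.3, -0.5, -1.4]
width: 0.0582
gripper_force: 65.3
```

step_arm --targets '[[0.4,[0,0,0],[0,0,0]],[0.4,[0,0,0],[0,0,0]]]'

```text
t: 15.25
eef_pos: [0.3103, -0.3365, 0.2281]
orientation: [1.0, -0.008, 0.009, 0.01]
wrist_force: [-0.8, -0.2, -2.0]
width: 0.0586
gripper_force: 65.3
```

```bash
python3 -c "
from h import *
rep(); rect('v2'); asc('v2',5,118,155,350,3,2)"
```

```text
t 15.25 p [ 0.3103 -0.3365  0.2281] x [ 0.9997 -0.0149  0.018 ] z [ 0.0177 -0.0207 -0.9996] q [-0.9446 -0.3377  2.0802  0.0023  1.3718  0.6408] F [-0.7653 -0.2305 -2.0241] w 0.05860256629247566 65.28803639482987
grip [ 0.3099 -0.3361  0.2471] mouth [ 0.3739 -0.337   0.2482] lowest [ 0.3744 -0.3376  0.2187] elev 1.0336974540321973
tray px [[161.0, 109.0], [156.0, 6.0], [342.0, 12.0], [334.0, 113.0]]
HHGGGGGGFFFFFFFEEEEEE+E+DD=D--C:C::::::::::-::::::--:-:----------:::-:::-::::------======++++===+#
E@@%H%HHH@H%HHG@HHHHHGH%HHH%HHH=-*@HH@HHHHHHH%H@@H@HHHH@@H@HHHGGFFFFFFFFFFFFEE+E+EEDD--CC--:::-:--
CHHG%HH@HHHHHHHHHHHHHHDDHHHH@HH=-#%HHH@%GHHH%HHHGHHHH%HHHHHH%@%*-*H%HHHH@%%@H@@HH@HH%@HH@HHHHHH@:=
B@H#..............CBBBCCG......:-#..:.::::::::::-====+++*###G#@+-#@HHHHHHHHHH@HHHHH@HHHHHHH@HHHH:*
BHHH.:::::::::::::D:BB:CC.::::::-#..:.:..::....:.:..:.:..::::.*=-..........................:+HHG:#
.@HGDDDCC-:::::::::B:B:CCF.:::::-#:::::.::::::::::::::::::::::%=-::::::.::::::::::::::::::::%@@F:%
:@@ECCCCBH=.:...::.C:B::-E.:::::-*:::::::::::::::::::::::::::.%=-:::::::::::::::::::::::::::@@@E:%
:@HEC
[... 2363 characters left out ...]
@D:@@@@
+-:%@H:------------------+.:::-G--*-----------E---C-:D-------H----------------------=-=--@@@-:@@@@
%=:HHH-------------------D.:::-G--*--------=--=FC---D--------H--------------=------------@@@-:@@@@
#+:H@H--:--:------:------EBBBCCF--*-------------=FDD--------:H-----------------=-----=---@HH-=@%%@
++-----=-=========D==D=D==========F+++++++++*++=++++=-------:H---------------------------@@H:F@@@@
++===CD=D=+++E++++=========-C:CC:::::::::-::-:-:::-::-:::---:-------:-:-:----::----------=-==@@@%%
+++*#*#*+++++++***######*****###*#*******+++++EDDEDDEEEEDDDDDDDDCCEDEDFFFFFFGGGGGGGGGBCCCCE*F@@@%%
*##+**+++++++****+***++**++=+****@@@@@@@@@@@HHHHHHHHHHHHHHHHHHHHHHHHHHHHHHHHHHHHHHHHH@@%%@%%%%@@%%
```

The count is now complete: five plugs in the +y bay, three in the middle and none in the -y bay, so the shaker is empty. Before returning it, I'll check from the top camera that the rest hasn't moved.

```bash
python3 - <<'E'
from h import *
im=snap("top","top9"); g=cv2.cvtColor(im,cv2.COLOR_BGR2HSV)[150:235,105:205]
m=((g[...,0]<14)&(g[...,1]>120)&(g[...,2]>90)).astype(np.uint8); n,l,q,c=cv2.connectedComponentsWithStats(m); k=1+q[1:,4].argmax(); print(q[k])
pts=np.argwhere(l==k)[:,::-1].astype(np.float32)+[105,150]
w=np.array([onz("top",u,v,.186)[:2] for u,v in pts],np.float32); print(cv2.minAreaRect(w))
o0=cv2.imread("pics/top0.png"); 
for a,b in [((151,155),(176,202)),]: pass
for v in range(172,210,4): print(v,[int(x) for x in np.flatnonzero(m[v-150])[[0,-1]]+105] if m[v-150].any() else None)
g0=cv2.cvtColor(o0,cv2.COLOR_BGR2HSV)[150:235,105:205]; m0=(((g0[...,0]<14)&(g0[...,1]>120)&(g0[...,2]>90)))
for v in range(172,210,4): print(v,[int(x) for x in np.flatnonzero(m0[v-150])[[0,-1]]+105] if m0[v-150].any() else None)
s,M=st()
Rg=R.from_quat([.9391,.0224,.3428,-.0048]); print("total rot",np.degrees((Rg*R.from_quat(s["orientation"]).inv()).as_rotvec()), (np.array([.5316,.3535,.2452])-s["eef_pos"])*1000)
E
```

```text
[ 23  20  26  37 385]
((0.5152533650398254, 0.35483503341674805), (0.12626609206199646, 0.0716976523399353), 16.381887435913086)
172 [133, 151]
176 [128, 145]
180 [130, 147]
184 [131, 153]
188 [132, 153]
192 [134, 153]
196 [135, 154]
200 [136, 154]
204 [146, 153]
208 None
172 [147, 152]
176 [146, 152]
180 [147, 153]
184 [148, 153]
188 [149, 150]
192 [150, 150]
196 [151, 154]
200 [153, 154]
204 [147, 154]
208 None
t 15.35 p [ 0.3104 -0.336   0.2269] x [ 0.9998 -0.0139  0.0166] z [ 0.0163 -0.0187 -0.9997] q [-0.9438 -0.3358  2.0807  0.0022  1.3719  0.6406] F [-0.085  -0.4549 -1.8226] w 0.05842104131362361 65.27874223030366
total rot [  1.2809 -39.1392   3.7654] [221.1844 689.5222  18.2684]
```

step_arm --targets '[[0.4,[0,5,40],[0.2,-7.8,0.8]],[0.4,[0,5,45],[0.2,-7.8,0.8]],[0.4,[0,5,45],[0.3,-7.8,0.8]],[0.4,[12,40,20],[0.3,-7.8,0.7]],[0.4,[12,40,20],[0.3,-7.9,0.7]]]'

```text
t: 15.85
eef_pos: [0.3348, -0.2412, 0.3998]
orientation: [0.938, 0.022, 0.345, -0.004]
wrist_force: [0.1, 0.3, -2.4]
width: 0.0584
gripper_force: 65.3
```

step_arm --targets '[[0.4,[14,42,0],[0,0,0]],[0.4,[14,42,0],[0,0,0]],[0.4,[14,42,0],[0,0,0]],[0.4,[14,42,0],[0,0,0]],[0.4,[14,42,0],[0,0,0]]]'

```text
t: 16.35
eef_pos: [0.4031, -0.0346, 0.3971]
orientation: [0.939, 0.022, 0.342, -0.004]
wrist_force: [1.2, 0.1, -1.7]
width: 0.0584
gripper_force: 65.3
```

step_arm --targets '[[0.4,[14,42,0],[0,0,0]],[0.4,[14,42,0],[0,0,0]],[0.4,[14,42,0],[0,0,0]],[0.4,[14,42,0],[0,0,0]],[0.4,[14,42,0],[0,0,0]]]'

```text
t: 16.85
eef_pos: [0.4716, 0.1736, 0.3962]
orientation: [0.94, 0.023, 0.341, -0.004]
wrist_force: [-0.3, -1.1, -1.2]
width: 0.0584
gripper_force: 65.3
```

step_arm --targets '[[0.4,[14,42,0],[0,0,0]],[0.4,[14,42,0],[0,0,0]],[0.4,[14,42,0],[0,0,0]],[0.4,[10,30,0],[0,0,0]],[0.4,[0,0,0],[0,0,0]]]'

```text
t: 17.35
eef_pos: [0.5238, 0.3303, 0.3937]
orientation: [0.94, 0.024, 0.339, -0.003]
wrist_force: [0.4, -0.8, -2.8]
width: 0.0586
gripper_force: 65.3
```

```bash
cat >> h.py <<'E'
def home(p=(.5316,.3535,.2452)):
    s,M=st(); Rg=R.from_quat([.9391,.0224,.3428,-.0048]); print("rot",np.degrees((Rg*R.from_quat(s["orientation"]).inv()).as_rotvec()),"mm",(np.array(p)-s["eef_pos"])*1000)
E
python3 -c "
from h import *
home()"
```

```text
t 17.35 p [0.5238 0.3303 0.3937] x [0.7685 0.0434 0.6384] z [ 0.6381  0.0224 -0.7697] q [ 0.6369 -0.315   1.8942 -0.4413  1.0089  2.2873] F [ 0.3697 -0.7879 -2.8459] w 0.05856008816252424 65.26067713478668
rot [ 0.2557 -0.4144 -0.1303] mm [   7.781    23.1775 -148.5193]
```

step_arm --targets '[[0.4,[8,23,-20],[0,-0.4,0]],[0.4,[0,0,-35],[0,0,0]],[0.4,[0,0,-35],[0,0,0]],[0.4,[0,0,-25],[0,0,0]],[0.4,[0,0,0],[0,0,0]]]'

```text
t: 17.85
eef_pos: [0.5294, 0.3473, 0.2747]
orientation: [0.94, 0.022, 0.341, -0.0]
wrist_force: [-0.2, -0.5, -2.8]
width: 0.0584
gripper_force: 65.3
```

step_arm --targets '[[0.4,[0,0,0],[0,0,0]],[0.4,[0,0,0],[0,0,0]]]'

```text
t: 18.05
eef_pos: [0.5327, 0.3496, 0.2856]
orientation: [0.938, 0.021, 0.347, -0.005]
wrist_force: [0.1, -0.6, -0.9]
width: 0.0584
gripper_force: 65.3
```

```bash
python3 -c "
from h import *
home()"
```

```text
t 18.05 p [0.5327 0.3496 0.2856] x [0.7585 0.0366 0.6506] z [ 0.6503  0.0232 -0.7594] q [ 0.6616 -0.225   2.006  -0.5423  0.831   2.4491] F [ 0.0701 -0.6445 -0.9306] w 0.05841103456526866 65.3314658254186
rot [-0.0304  0.4916  0.1395] mm [ -1.0963   3.8905 -40.4316]
```

step_arm --targets '[[0.4,[-1,4,-15],[0,0.4,0]],[0.4,[0,0,-15],[0,0,0]],[0.4,[0,0,-3],[0,0,0]],[0.4,[0,0,0],[0,0,0]],[0.4,[0,0,0],[0,0,0]]]'

```text
t: 18.55
eef_pos: [0.5309, 0.353, 0.2497]
orientation: [0.939, 0.021, 0.342, -0.004]
wrist_force: [-0.9, 0.0, -1.1]
width: 0.0586
gripper_force: 65.4
```

```bash
python3 -c "
from h import *
home()"
```

```text
t 18.55 p [0.5309 0.353  0.2497] x [0.765  0.0379 0.6429] z [ 0.6426  0.0214 -0.7659] q [ 0.6674 -0.1912  2.0358 -0.5677  0.7873  2.4943] F [-0.9181  0.0327 -1.0593] w 0.058580949951190626 65.39475631014284
rot [ 0.0978 -0.0874  0.1504] mm [ 0.6918  0.4878 -4.535 ]
```

step_arm --targets '[[0.4,[0.5,0.5,-2],[0,0,0]],[0.4,[0,0,-2],[0,0,0]],[0.4,[0,0,0],[0,0,0]],[0.4,[0,0,0],[0,0,0]]]'

```text
t: 18.95
eef_pos: [0.5314, 0.3535, 0.2459]
orientation: [0.939, 0.021, 0.342, -0.004]
wrist_force: [-0.2, 0.5, -1.2]
width: 0.0583
gripper_force: 65.4
```

```bash
python3 -c "
from h import *
home(); s=snap('scene','sh'); asc('sh',170,265,120,235,3,2)"
```

```text
t 18.95 p [0.5314 0.3535 0.2459] x [0.7649 0.0377 0.6431] z [ 0.6428  0.0215 -0.7658] q [ 0.6676 -0.1862  2.0383 -0.572   0.781   2.5004] F [-0.2459  0.4571 -1.1516] w 0.05834493633235453 65.37383398775646
rot [ 0.0873 -0.0731  0.1527] mm [ 0.1616 -0.0191 -0.7238]
=---=========-=--D:   @@@*@#@@#@@@@@@@@@@@@@@@@@@@@@@@@@@@
===-=======G  .       @@@@@@%@@@%@@@@@@@@@@@@@@+@@@@@@@@G:
========     DD      @@@@@#@@@@@@@@@@@@@@@@@@@@@@@@@@@CHG 
====-C    BDDDD     @@@@@@@%#@@@@@@@@@@@@@ @@H@@@@@@##HHF*
CCB     CCCDHDDE.   @@@@@@@@@%#@@@@@@@@@@EH@@@@@#-==BA@GFG
     BCCCCCDDFFGDDDC@@@@@@@@@@@@%%#@@@@@HHH@@C   +@@GFGGFG
  .EDCCB  GFFFFDBHDE@@@@@@@@@@@@@@@@@@@HHGB     :@H@HFFGGF
GGEDDB  GHGGH     F@@@@@@@@@@@@@@@@@@@%%F###*++++.@@=    :
HHE   AHHHHAA     *@@@@@@@@@@@@@@@@@@-==+-+=+%#####% *%%%=
FB  BEHHHDBBAA   @+ %@@@@@@@@@@@@@@@-======-:%##%%%%-@##%@
GGHGGHHHEDCB@@@ ....@@@@@@%@@@@@@=+#-===++===-..-.%%%@@@#@
 @%##HHGGFD@@@#:-#@ @@@@@@@@@@@*****%===++++=*....:  . **@
        GGF@@@@@%@@@ @@@@@@@= %%###%@-==++++==+.       ** 
         G@@@@@@@@@@@@@D  G@==@@@@@@@++=++++===-@+.....*.:
       HD
[... 352 characters left out ...]
   =++DGGBAGGFEDCBBBBBHHCA               ..@#-.+==-
      .==-   .FFEBAGGFEDCCCHG AA=                 . **++=-
**++++== :.   GFEECADGFFEHFAACH                  .:. ****+
***+*%.  ... AGGEFDCBAGGGAAEHGC.                 ...  #***
HHHHH   .: AAABDBAAAABADGGHHFAAAAAB-:.           .::. ####
:HHH      GCAAAAAAAAAAGGGGDAAAAAAAAAB              .. %#%%
:HH         -GGDAAAAAAFGCAAAAAAAAABE.            .:: C@@@%
:=H .           -#HDAAAAAAAAAAAABE            ..:-: CE@@@@
:+# ..              =FHEBAAAAACE                .: CD@#@@@
%**.. ..                -*HFDE                   :C=@@@%%@
#%*                                      .   . .C=D@@@@@@@
 +@#   ...                                 . C-==E+@@%@@@@
```

The shaker is back at the recorded home pose, with its lower end against the stop. I'll release it and withdraw along the tool axis.

step_arm --targets '[[0.7,[0,0,0],[0,0,0]],[0.85,[0,0,0],[0,0,0]],[1,[0,0,0],[0,0,0]],[1,[0,0,0],[0,0,0]],[1,[-6,0,8],[0,0,0]]]'

```text
t: 19.5
eef_pos: [0.5252, 0.3531, 0.253]
orientation: [0.94, 0.021, 0.341, -0.003]
wrist_force: [0.5, -0.3, -0.2]
width: 0.0851
gripper_force: 0.0
```

step_arm --targets '[[1,[-13,-0.5,15],[0,0,0]],[1,[-19,-0.5,23],[0,0,0]],[1,[-26,-1,31],[0,0,0]],[1,[-26,-1,31],[0,0,0]],[1,[-13,0,25],[0,0,0]]]'

```text
t: 20.0
eef_pos: [0.4269, 0.3506, 0.3824]
orientation: [0.939, 0.021, 0.343, -0.005]
wrist_force: [0.3, 0.1, 0.5]
width: 0.0853
gripper_force: 0.0
```

```bash
python3 - <<'E'
from h import *
st(); a=snap("scene","sr"); b=cv2.imread("pics/scene0.png")
d=cv2.absdiff(a,b).max(2)[170:275,120:240]; print("diff px",(d>50).sum())
n,l,q,c=cv2.connectedComponentsWithStats((d>50).astype(np.uint8)); print([(q[i]+[120,170,0,0,0]).tolist() for i in range(1,n) if q[i,4]>10])
m=camera_model("wrist"); w=snap("wrist","wr"); g=cv2.cvtColor(w,cv2.COLOR_BGR2HSV)
for nme,p in dict(mouth_top=(.548,.3535,.3233),closed_top=(.453,.350,.2436)).items(): print(nme,proj(m,p))
asc("wr",80,330,180,320,8,3)
E
```

```text
t 20.0 p [0.4269 0.3506 0.3824] x [0.7633 0.0368 0.645 ] z [ 0.6445  0.0244 -0.7642] q [ 0.8171 -0.438   2.0049 -0.5343  1.0975  2.4729] F [0.3296 0.1204 0.4581] w 0.0853289351124202 0.0
diff px 434
[[163, 170, 15, 9, 90], [152, 184, 14, 18, 25], [133, 205, 7, 6, 11], [141, 214, 9, 10, 15], [139, 216, 8, 14, 16], [145, 231, 7, 12, 19], [139, 241, 14, 11, 41], [216, 240, 4, 4, 11], [209, 248, 7, 4, 13], [131, 255, 9, 7, 16]]
mouth_top [257.6874 127.0325]
closed_top [256.2227 255.9004]
@@@@@@@@@@@@@@@@@=+*+@HHH**==@H+E+E+=E+=E+=-+=G
@@@@@@@@@@@@@@@@@+**++++++=+++*@**FFG%GGGGGGG*+
@@@@@@@@@@@@@@@*=+++++++=+++==+*HFF*GHHHHHHHHHH
+==+@@@@@@H*=++++=++++=+==+=====+HHHHH*#=+++++H
++++++=+===+===+===+============+=+++++++=+=+=*
+++=========+==+=++=========++=+++=++++++======
HHHHGGHHGGHHHHHHH@HHHHHHHHHHHHHHHHH###**#***+++
@@@@@H@@H@H@@@@@@HHHHHHHHHHHHHHHHHHHH@@@@@@HH@H
HHHH@@@H@H@%*%@HGFFFEEDE+++++EEEEFG@HHHHHH##%%@
@%%%=---+-==-#-HGFFFEEE=++++++EEEFGHHHHH@%#%%%@
#*-+++=----=---.GGFFEEEEE++E+EEEEEG##++++++%%%%
#:*====------=++HGFFEEEEE+++=+EEEEG--====+=++++
@G*%---:==-+++*+HGFFEEEDEEE==DEEEEG
[... 224 characters left out ...]
FFEEEDE+D=DDDEEF**::::::::::
+**#*--:::-:::--:HGFFEDDDE+==EDDDEF##*:::::::::
++*+==-::::*-::::HFFFEDDD=E=DDDDDEF%*#-::::::::
+##=+=::-=--+---:%GFFFEEDEEDDD=DDEFG%#*=--:::::
+++**:-:::=::-:::+%FFFEDDDEE+DEDEEF####%%::::::
=****=++-::::::::-EEDDDDEDDEEEEDDEE**+++%::-:::
%*###++++*-:::::::EEEEDDDDDEEEEEDEE=::-:::::=::
@*+##*++++-::-::=:::::::::-:-::=:-::=::::::=:::
%#*=+++*###++::-:-:::::::::-:::::::::::::::::::
##@@==+#######:--::::::::-:--::::::-:::::--:-:=
%#%%#*=++++*###*+=::::::::--::::::::::::-=*=+++
%%%%%%@C#+###**###*+*+--=*=====:::---:-:*++=+=+
%@@@@-BC=F*#*##*+*#*=*+++*+*+==**+++++***++**++
=B:==#:*.:=-:.-+*#%##+++++*+++*+++====*########
:C:#:@@@@@@@@@@@@@@@@@@@@@@@@@@@@@@@@@@@@@@@+#*
```

The scene matches the starting image apart from small edge pixels, so the shaker is seated. Next I'll go back to the tray with the empty gripper to move two plugs from the +y bay to the -y bay.

step_arm --targets '[[1,[-4,-20,10],[-0.2,8,-0.8]],[1,[-4,-40,10],[-0.2,8,-0.8]],[1,[-4,-43,0],[-0.2,8,-0.8]],[1,[-4,-43,0],[-0.2,8,-0.8]],[1,[-4,-43,0],[-0.2,8,-0.8]]]'

```text
t: 20.6
eef_pos: [0.4081, 0.1599, 0.3996]
orientation: [1.0, -0.01, -0.002, 0.008]
wrist_force: [0.9, -0.0, -0.4]
width: 0.0856
gripper_force: 0.0
```

step_arm --targets '[[1,[-5,-43,0],[0,0,0]],[1,[-5,-43,0],[0,0,0]],[1,[-5,-43,0],[0,0,0]],[1,[-5,-43,0],[0,0,0]],[1,[-5,-43,0],[0,0,0]]]'

```text
t: 21.1
eef_pos: [0.3828, -0.0552, 0.3981]
orientation: [1.0, -0.01, -0.0, 0.009]
wrist_force: [0.4, -0.4, 0.3]
width: 0.0853
gripper_force: 0.0
```

step_arm --targets '[[1,[-5,-43,0],[0,0,0]],[1,[-5,-43,-20],[0,0,0]],[1,[-5,-40,-30],[0,0,0]],[1,[-5,-40,-30],[0,0,0]],[1,[0,-40,-30],[0,0,0]]]'

```text
t: 21.6
eef_pos: [0.3624, -0.2608, 0.2875]
orientation: [1.0, -0.011, 0.0, 0.009]
wrist_force: [0.5, 0.1, -0.3]
width: 0.0855
gripper_force: 0.0
```

step_arm --targets '[[1,[0,-20,-40],[0,0,0]],[1,[0,0,-40],[0,0,0]],[1,[0,0,-40],[0,0,0]],[1,[0,0,0],[0,0,0]],[1,[0,0,0],[0,0,0]]]'

```text
t: 22.1
eef_pos: [0.3631, -0.2789, 0.1689]
orientation: [1.0, -0.01, -0.001, 0.008]
wrist_force: [0.7, -0.2, 1.1]
width: 0.0854
gripper_force: 0.0
```

```bash
python3 - <<'E'
from h import *
st(); o=rect("v3",.016); p=o.copy()
m=plugs(o)
# tray rectified at 2 px/mm; print bay1 (+y) in chars 1.5mm x 3mm
asc("v3r",0,208,0,392,6,3)
E
```

```text
t 22.1 p [ 0.3631 -0.2789  0.1689] x [ 0.9998 -0.0209 -0.001 ] z [-0.0014 -0.0166 -0.9999] q [-0.7644 -0.2774  2.1348 -0.0135  1.2738  0.8312] F [ 0.6517 -0.2057  1.0698] w 0.08537267298417314 0.0
tray px [[209.0, 160.0], [206.0, 45.0], [423.0, 49.0], [406.0, 163.0]]
blob xywh,area [4, 0, 132, 13, 933] tray x,y mm 50 62
blob xywh,area [148, 0, 33, 7, 228] tray x,y mm 51 16
blob xywh,area [196, 0, 74, 6, 331] tray x,y mm 51 -18
blob xywh,area [300, 0, 48, 5, 172] tray x,y mm 51 -63
blob xywh,area [10, 26, 58, 39, 1254] tray x,y mm 30 81
blob xywh,area [66, 96, 36, 28, 514] tray x,y mm -3 57
blob xywh,area [182, 107, 10, 25, 159] tray x,y mm -7 5
blob xywh,area [193, 107, 18, 11, 134] tray x,y mm -4 -3
blob xywh,area [161, 133, 17, 26, 183] tray x,y mm -20 14
blob xywh,area [200, 166, 25, 22, 220] tray x,y mm -36 -7
blob xywh,area [103, 169, 30, 31, 308] tray x,y mm -37 41
blob xywh,area [113, 198, 15, 6, 84] tray x,y mm -48 38
+EEEEEEEEEEEEEE+EEE++EFF*EFF*FFFFFFFFF*FFFFFFFE*EFFFFFFFFFFFFFFFF#F#FFFFFFFGFFFFFFGFFFFGGGGGF*#GGGGGGGGGGGGGGGGGGGGGGGGGGGGGHHG%GGH
==FHHHH@H@@HHHHHHHHHHH@HHHHH
[... 3759 characters left out ...]
@==+++=++++++++=+++++=+=++++++++++++++=%
==*@*=============================+GC-----=DG@+==============+===#HHFD===D==DD+=======+@@@@@+==+=+=+++===+=+==+++===++++=+++++=+++%
+=*@*=============================#FC-C--==D#@+============+===+=+%FD====D==D++=+===+==@@@@@====+++++=+++=++=++++=+++===++++++++++%
+=*@*=============================%E-----==D*@======================+FE====D+=+===+=+==%@@@@====+=+===++=++=+======++=++++++==+++=%
+=*@*=============================+DCCCCCD=D#@+========================+FE+============@@H@@+=====================+==+=+=+++++++++%
+=*@@@@@@@@@@@@@@@@H@@@@@@@@@@@@@@@H@@@@@HH@@@+=+H@@@@H@HHH@@@@H@@H@HH@@@H@@@@@H@@@@H@H@@@H@==*@H@HHH@@H@H@@@H@@@@@H@@@@@@HHH@H@@@H
```

The rectified map places the plugs clearly. In the +y bay one is free-standing at tray (-5,+56) mm, turned about 35°. The middle bay's three are near (-8,0), (-23,10) and (-40,-10). I'll take the free-standing one first: turn the tool so the closing line is at -20° and narrow the jaws.

step_arm --targets '[[0.3,[13,-1,0],[0,0,8]],[0.3,[13,-1,0],[0,0,8]],[0.3,[13,-1,0],[0,0,8]],[0.3,[12,0,0],[0,0,8]],[0.3,[12,0,0],[0,0,8]]]'

```text
t: 22.65
eef_pos: [0.4288, -0.2832, 0.1732]
orientation: [0.942, 0.335, 0.005, 0.011]
wrist_force: [0.5, -0.3, -0.2]
width: 0.0256
gripper_force: 0.0
```

step_arm --targets '[[0.3,[0,0,-15],[0,0,8]],[0.3,[0,0,-25],[0,0,8]],[0.3,[0,0,-25],[0,0,8]],[0.3,[0,0,-15],[0,0,7]],[0.3,[0,0,0],[0,0,0]]]'

```text
t: 23.15
eef_pos: [0.4269, -0.2821, 0.0898]
orientation: [0.82, 0.572, 0.005, 0.007]
wrist_force: [-0.0, -0.2, 0.0]
width: 0.0257
gripper_force: 0.0
```

```bash
python3 - <<'E'
from h import *
s,M=st(); print("closing angle",np.degrees(np.arctan2(M[1,1],M[0,1])),"to plug mm",(np.array([.426,-.282])-s["eef_pos"][:2])*1000)
w=snap("wrist","w10"); m=camera_model("wrist")
print(proj(m,(.426,-.282,.03)))
asc("w10",60,384,120,400,8,4)
E
```

```text
t 23.15 p [ 0.4269 -0.2821  0.0898] x [0.3449 0.9386 0.0003] z [ 0.017  -0.0059 -0.9998] q [-0.6923 -0.0595  2.089   0.0071  1.0952 -0.3434] F [-0.0046 -0.1569  0.0014] w 0.02571448676370902 0.0
closing angle -20.179069368040047 to plug mm [-0.8932  0.1174]
[248.8362 205.2047]
#%%%#**#######%#+*####*#*******######%%%%%%%####%H%%GGGGHHHHHH%HHHH@H@
%%=++++++###############*###*####%%%%%###%%%###%%%%H@H@HG%HH@HH@H@HHHH
=+++=+==++###########%%%#######%%##%%%%%%%%%%%%%%%###*HHH@H@%HHH%HH@@H
+++==+-:::+=######*##%%%%#####%%%%#%%%%%%%%%%%%%#*##*#@#%%####%%%%%%%%
*####*++#=====####%%##%%%##%%%%%%####%%%%%%%%%%%#######@#####%%%###%%%
++#@%@#%*++**++%#%%%%%###%##%%%%#%%%%%%%%%@%%%%%#%#####@#***####%%%%%%
==#@***+***+===+=%###%%%%%%%%%%%%%%%%%%%%%%%%%%%%%%####*@###%%#%%#%%%%
++==+%#*@#*+++======%%%%%%%%#%%@@@@@%%##%###%%%%%%%%%#**@#######***#%%
*++=-=+*+@@%@++==+====+####%@@@@@%%%%%%%%%%@GE+=%%%%%**##@%#*****###%#
+**++====**#*@@*+========%%#%#%@@%%%#@GDD#H@G-..:E%#%####%%#**##%%%###
++++*+++=++=*++#@#+========%#%##HD=#H@G-::.E...%F:%%######@#%%%%%%%###
#*++++***++=+=***@#*++===*@D-#@@G:::::+--
[... 1388 characters left out ...]
@@@@@@@@@@@@@@@#:@H:::-%@@@@@H@HHH@@@@@@@@@@@@@@@@@@@@@@@@@@@
*+@@@@@@@@@@@@@@@@@@@@@@*+CH@@H@H@@@H@H#-:-@@@@@@@@@@@@@@@@@@@@@@%%%@@
+@@@@@@@@@@@@@@@@@@@@@@@@@@@@@HH#---=*@@@@@@@@@@@@@@@@@@@@@@@@@@@@%%%%
@@@@@@@@@@@@@@@@@@@@@@@@@@@@@@@@@@@@@@@@@@@@@@@@@@@@@@@@@@@@@@@@@@@@@%
@@@@@@@@@*@@@@@@@@@@@@@@@@@@@@@@@@@@@@@@@@@@@@@@@@@@@@@@@@@@@@@@@@@@@@
@@@@@@@**@@@@@@@@@@@@@@@@@@@@@@@@@@@@@@@@@@@@@@@@@@@@@@@@@H@@@@@@@@@@@
@@@@@++@@@@@@@@@@@@@@@@@@@@@@@@@@@@@@@@@@@@@@@@@@@@@@@@@@@@@@@@@@@@@@@
@@@+@@@@@@@@@@@@@@@@@@@@@@@@@@@@@@@@@@@@@@@@@@@@@@@@@@@@@@@@@@@+@@@@@@
@@@@@@@@@@@@@@@@@@@@@@@@@@@@@@@@@@@@@@@@@@@@@@@@@@@@@@@@@@@@@@@@@@@@@@
@@@@@@@@@@@@@@@@@@@@@@@@@@@@@@@@@@@@@@@@@@@@@@@@@@@@@@@@@@@@@@@@@@@@@@
```

The plug shows at pixel (251,204), as predicted, and centred between the fingertips (columns 225 and 280). Descend.

step_arm --targets '[[0.3,[-0.5,0,-20],[0,0,0]],[0.3,[0,0,-20],[0,0,0]],[0.3,[0,0,-15],[0,0,0]],[0.3,[0,0,-8],[0,0,0]],[0.3,[0,0,0],[0,0,0]]]'

```text
t: 23.7
eef_pos: [0.426, -0.282, 0.0261]
orientation: [0.82, 0.572, 0.005, 0.007]
wrist_force: [-0.2, -0.7, 0.5]
width: 0.0255
gripper_force: 0.0
```

```bash
python3 -c "
from h import *
st()"
```

```text
t 23.7 p [ 0.426  -0.282   0.0261] x [0.3457 0.9383 0.0006] z [ 0.0164 -0.0054 -0.9999] q [-0.6933  0.0345  2.121   0.0077  0.9701 -0.3446] F [-0.168  -0.7244  0.538 ] w 0.02554159751091833 0.0
```

No contact so far. I'll go down the last few millimetres, grip, then lift.

step_arm --targets '[[0.3,[0,0,-5],[0,0,0]],[0.3,[0,0,0],[0,0,0]],[0,[0,0,0],[0,0,0]],[0,[0,0,0],[0,0,0]],[0,[0,0,0],[0,0,0]]]'

```text
t: 24.2
eef_pos: [0.4264, -0.2824, 0.0219]
orientation: [0.82, 0.572, 0.005, 0.008]
wrist_force: [0.1, 0.9, 1.9]
width: 0.0108
gripper_force: 59.7
```

step_arm --targets '[[0,[0,0,15],[0,0,0]],[0,[0,0,25],[0,0,0]],[0,[0,0,25],[0,0,0]],[0,[0,0,0],[0,0,0]]]'

```text
t: 24.6
eef_pos: [0.4285, -0.2841, 0.0914]
orientation: [0.82, 0.572, 0.006, 0.011]
wrist_force: [-0.5, -0.0, 1.5]
width: 0.0106
gripper_force: 59.5
```

step_arm --targets '[[0,[-6,-39,0],[0,0,0]],[0,[-6,-39,0],[0,0,0]],[0,[-6,-39,0],[0,0,0]],[0,[0,0,-15],[0,0,0]],[0,[0,0,-20],[0,0,0]]]'

```text
t: 25.1
eef_pos: [0.4082, -0.4004, 0.0515]
orientation: [0.821, 0.571, 0.005, 0.008]
wrist_force: [-0.6, 1.0, -0.4]
width: 0.0106
gripper_force: 59.5
```

step_arm --targets '[[0,[0,0,-18],[0,0,0]],[0,[0,0,-10],[0,0,0]],[0,[0,0,0],[0,0,0]],[0.3,[0,0,0],[0,0,0]],[0.3,[0,0,0],[0,0,0]]]'

```text
t: 25.6
eef_pos: [0.4081, -0.3986, 0.0232]
orientation: [0.82, 0.572, 0.005, 0.007]
wrist_force: [0.3, -0.6, -1.5]
width: 0.026
gripper_force: 0.0
```

step_arm --targets '[[0.3,[0,0,10],[0,0,0]],[0.3,[0,0,25],[0,0,0]],[0.3,[0,0,30],[0,0,-8]],[0.3,[-10,10,30],[0,0,-8]],[0.3,[-10,10,10],[0,0,-8]]]'

```text
t: 26.1
eef_pos: [0.3895, -0.3807, 0.1333]
orientation: [0.922, 0.387, 0.005, 0.012]
wrist_force: [0.2, 0.1, 0.3]
width: 0.0255
gripper_force: 0.0
```

step_arm --targets '[[0.3,[-10,10,0],[0,0,-8]],[0.3,[-10,10,0],[0,0,-8]],[0.3,[-10,10,0],[0,0,-8]],[0.3,[-10,10,0],[0,0,-8]],[0.3,[0,0,0],[0,0,-8]]]'

```text
t: 26.6
eef_pos: [0.3472, -0.338, 0.1289]
orientation: [0.999, 0.048, 0.001, 0.009]
wrist_force: [0.4, -0.6, -0.2]
width: 0.0254
gripper_force: 0.0
```

step_arm --targets '[[0.3,[0,0,0],[0,0,-7]],[0.3,[0,0,0],[0,0,0]],[0.3,[0,0,0],[0,0,0]]]'

```text
t: 26.9
eef_pos: [0.3482, -0.3391, 0.1289]
orientation: [1.0, -0.009, 0.0, 0.009]
wrist_force: [0.7, 0.1, 0.1]
width: 0.0256
gripper_force: 0.0
```

```bash
python3 - <<'E'
from h import *
st(); m=camera_model("wrist"); T=np.array(m["camera_from_world"]); print("cam",-T[:3,:3].T@T[:3,3])
o=rect("v4",.030); asc("v4r",0,208,0,392,6,3)
E
```

```text
t 26.9 p [ 0.3482 -0.3391  0.1289] x [ 0.9998 -0.0181  0.001 ] z [ 0.0007 -0.0185 -0.9998] q [-0.8763 -0.1669  2.1144 -0.0122  1.1794  0.7172] F [0.7049 0.0845 0.1161] w 0.02562672966452094 0.0
cam [ 0.4136 -0.3373  0.2708]
tray px [[123.0, 154.0], [109.0, 7.0], [384.0, 15.0], [368.0, 158.0]]
---------------------------------------------------------------------------------------------------------------------=---------=-=-
FFFFFFFFGFFFFGGGGGGFGGGGGGGGGGGGGGGGGGGGGGGGG#GGGGHHGHGGGGGGGGGGGHH%%H@HHHHHHGHGG%HHHHH#%#HH@HHHH@HHHHHHHHH@H@@@@HHHHHHH@HHHHH@HHHH
-DH@@HHHHHHHHHHHHHHHH@HHHHHHHH@HHHHHHHH@@HH#--%@@HH@HHHHHHHHHH@HH@H@HHH@H@HHHH@HHHHHH@H+--H@HH@HH@HHHHHHHHHHHHHH@H@@H@HHHHHHHHHHH@H
-DHH@H@-:::::::::::::::....-DCCCDCF:::::::.:=-%H..:::::::::::::..........:::.::::::..=H=--......::::.:::..:::.::::::::::::::::@HHHH
-DHHHHH:::::::::::::::::::DBCCCC-DDG:::::::-=-%H:::::::::::::::::::::::::::::::::::::*@=-=::::::::::::::::::::::::::::::::::::H@H@H
-DH@@HH=::::-:::::::::::::-CCCCC-CCH-::::::---%H:::::::::::::::::::::::::::::::::::::+H+-=:::::-:::::::--:-:-:-:-::---::---:-:@H@@H
-DHHHGDDCCDCCE
[... 3113 characters left out ...]
==================================-%@HH@
-=@@H@@#---------------------------DBCCC--CG=-*@=--=--==--=====--F-C------C*=-===--==+H*-=====================================@H@@@
-C@@@@H#---------------------------CBC::--CG--+@=--==-==-=====-==+DC-----C=====-==-=-=@#-====================================-%@@@@
--H@@H@#---------------------------C::::--CG==*@=---====-==---===-==+D=-D=-=--=---==-+@%-=====-===--=========================-@HH@@
--@@H@@+==-----===========++++++==+*+EEFFFF+=-*@+++***++++++++**************#*****####H%--+*########*########%%#####%%%%%%%#%%%H@H@
+*@@@@@@H@@@@@@@@@H@@@@H@HH@H@H@HHH@@H@@@@@@##%@@@@@@@%H%%%%%%GGG%%GGGGGGG%GGGGGHGH%%%G%#*%%GG%GGGGGFFFFFFFFFFFEEFEFEFEFFFFFFFFFFFF
```

One plug is now in the -y bay at tray (-20,-62). The counts are 4, 3 and 1, so one more is needed. The plug at tray (-8.6,2) in the middle bay can be taken with the jaws along y, offset a little to clear its neighbour.

step_arm --targets '[[0.26,[38,1,0],[0,0,0]],[0.26,[38,1,0],[0,0,0]],[0.26,[0,0,-30],[0,0,0]],[0.26,[0,0,-30],[0,0,0]],[0.26,[0,0,0],[0,0,0]]]'

```text
t: 27.45
eef_pos: [0.4216, -0.3344, 0.0637]
orientation: [1.0, -0.009, -0.003, 0.006]
wrist_force: [-0.5, -0.2, -0.3]
width: 0.0223
gripper_force: 0.0
```

```bash
python3 - <<'E'
from h import *
s,M=st(); print("to plug mm",(np.array([.4256,-.337])-s["eef_pos"][:2])*1000)
w=snap("wrist","w11"); m=camera_model("wrist")
c=tw(-.0086,.002,.018); print("plug px",proj(m,c))
asc("w11",200,330,160,350,5,3)
E
```

```text
t 27.45 p [ 0.4216 -0.3344  0.0637] x [ 0.9998 -0.0189 -0.0065] z [-0.0068 -0.0114 -0.9999] q [-0.7637  0.0451  2.0351 -0.0148  1.0585  0.8331] F [-0.5282 -0.2129 -0.2726] w 0.02231210491117242 0.0
to plug mm [ 4.0012 -2.5854]
plug px [252.4078 220.1285]
-----------------#H------------------------------@@*------------
-----------------#H----------HHHHHH--------------H@=------------
----------------=*@---------%DDDFFH=====-=-=====-H@--===========
=----------------+H---=-----GC-----+-==-==-=-----@H-==-===-=====
------=-=---=---=+H-----=---DCC-C-C=---=---------H@-=--=--=-%HH%
----------=-----==H%@@@@-HHHCC----C---:@@@@*----+HH--------*HHED
-----------------=H@@@@@HDDEFHH=------+@@@@@----*HH-=-----=HHD-C
--------------:@@@@@@@@@DCCCD=D-------=@@@@@@@@*%H@==-=----HE::C
-----=---=--==@@@@@@@@@@CDCC-=E===-===+@H@@@@@@@@H#-========DB::
----==-==-##*@@@@@@@@@@@CDCC=E====*HH-%@@@@@@@@@@@==============
--=-==-==*HH@@@@@@@@@@@@-==DE-=--HHHHH@@@@@@@@@@@@#=-===========
--======-DCD@@@@@@@@@@@@-=======H@FCCDH@@@@@@@@@@@@--====-======
--=====--F@@@@@@@@@:@@@@-==-==--@ED--C#@@@  @@@@@@@@@+==-======-
--------@@@@@@@@@@@.#@@@---=----DD-D-D+@@@ %@@@@@@@@@@@--=--=--#
@@@@@@H@@@@@@@@@@@@@@@@@@@@@@@@H@@HCDCH@@@@@@@@@@@@@@@@HHHH@@@@@
@@@@@@@@@@@@@@@@@@@@@@@@HH@@@H@@@@@@@@H@@@@@@@@@@@@@@@@@@@@@@@@@
@@@@@@@@@@@@@@@@@@@@@@@@@@@@@H@@@@@@H@H@@@@@@@@@@@@@@@@@@@@@@@@@
@@@@@@@@@@@@@@@@@@@@@@@GHGGHGHH%%%%H@HHH@@@@@@@@@@@@@@@@@@@@@@@@
H@@@@@@@@@@@@@@@@@@@@@@######*#########*@@@@@@@@@@@@@@@@@@H@@@@@
@@@@@@H@@@@@@@@@@@@@@@@@@@@@@@@@%%##*+++@@@@@@@@@@@@@@@@@@@@@@@@
@@@@@@@@@@@@@@@@@@@@@@@@@@@%#******###**@@@@@@@@@@@@H@@@@@@@@@@@
@@@@@@@@@@@@@@@@@@@@:@%#***#***###***#*#@@@@@@@@@@@@@@@@@@@@@@@@
@@@@@@@@@@@@@@@@@@@@**##****#*#***##****#*+@@@@@@@@@@@@@@@@@@@@@
@@@@@@@@@@@@@@@@@@@@****###****##**###*****@@@@@@@@@@@@@@@@@@@@@
@@@@@@@@@@@@@@@@@@@@+******#*#****##****#*+@@@@@@@@@@@@@@@@@@@@@
@@@@@@@@@@@@@@@@@@@@@@@@@@@@@+*#*+@@@@@@@@@@@@@@@@@@@@@@@@@@@@@@
```

step_arm --targets '[[0.26,[4.5,-4,0],[0,0,0]],[0.26,[0,0,-8],[0,0,0]],[0.26,[0,0,0],[0,0,0]],[0.26,[0,0,0],[0,0,0]]]'

```text
t: 27.9
eef_pos: [0.4287, -0.3414, 0.0608]
orientation: [1.0, -0.01, 0.0, 0.009]
wrist_force: [-0.5, -0.2, 0.4]
width: 0.0222
gripper_force: 0.0
```

```bash
python3 - <<'E'
from h import *
s,M=st(); print("to target mm",(np.array([.4262,-.3385])-s["eef_pos"][:2])*1000)
w=snap("wrist","w12"); asc("w12",190,290,190,330,5,2)
m=camera_model("wrist")
print([ (y,proj(m,(.4262,y,.016)).round(0).tolist()) for y in (-.308,-.338,-.368)], proj(m,s["eef_pos"]-np.array([0,0,.02])))
E
```

```text
t 27.9 p [ 0.4287 -0.3414  0.0608] x [ 0.9998 -0.0208  0.001 ] z [ 0.0006 -0.0184 -0.9998] q [-0.764   0.0642  2.0206 -0.0149  1.0436  0.835 ] F [-0.462  -0.1894  0.4213] w 0.022150007156077626 0.0
to target mm [-2.4528  2.8503]
:---##G:::::-:--:::::--:-:-----------:::-:--:-::----:+HH#--:##%-----:-
:---##%:---:::--:-::::--::::--:------:---:--::---:---#@@+---:****:----
:---*#G----------------------------------------------@@@---------=----
----+%%----------------------------------------------@@H--------------
----+%G:----:------------------------:---:----------:@HH--------------
----=G%---------------:##**-:::-----:----:----------:@@H--------------
----:%%=--------------HHHH@HHHHH--------------------:H@H---------=----
----:%H+------@%%%%@@=D:-CCCDDDE-----------@@@@@@@--=@@#----=--=-=-=--
-----%%#-----@@@@@@@@GC-C:-:C--C----------+@@@@@@@@-*@H+-------=------
-----%%H@@@@@@@@@@@@@DBCC:C--:C+----------=@@@@@@@@@@@@@:-----------:H
-----@@@@@@@@@@@@@@H@GEECCCC--B-----------+@@@@@@@@@@@@@@@*---------HH
----@@@@@@@@@@@@@@@@@CDEFH-------------:::#@@H@@@@@@@@@@@@@*-------HHH
---@@@@@@@@@@@@@@@@@@:C=D*----=-==--------#@@@@@@@@@@@@@@@@@*-=-----%D
--@@@@@@@@@@@@@@@H@@@C=D=---=---G*-===-=--%@@@@@@@@@@@@@@@@@@#========
@@@@@@@@@@@@@::@@@@@@=D=-=----HHH%%HH+----#@@@@@  -@@@@@@@@@@@@@#---==
@@@@@@@@@@@@@@.#@@H@@=------HHHHDDFHHHH%--+@@@@@  @@@@@@@@@@@@@@@@@--=
@@@@@@@@@@@@@@@@@@@@@-==---*HHECCC:CCDGH--:@@@@@@@@@@@@@@@@@@@@@@@@#=-
@@@@@@@@@@@@@@@@@@@@--=----%ECCC---CCC-C---@@@@@H@@@@@@@@@@@@@@@@@@@@@
@@@@@@@@@@@@@@@@@@@@@@@@@HHH@FC-CCCC-E@H@HH@@@@@@@@@H@@@@@@@@@@@@@@@@@
@@@@@@@@@@@@@@@@@@@@H@@@@@HH@@@HHFDEHHH@HHHH@@@@@@@@@@@@@@@@@@@@@@@@@@
[(-0.308, [201.0, 217.0]), (-0.338, [247.0, 216.0]), (-0.368, [292.0, 215.0])] [252.531  226.7817]
```

step_arm --targets '[[0.28,[-1.5,3,0],[0,0,0]],[0.28,[0,3,0],[0,0,0]],[0.28,[0,0,0],[0,0,0]],[0.28,[0,0,0],[0,0,0]]]'

```text
t: 28.35
eef_pos: [0.427, -0.3349, 0.0603]
orientation: [1.0, -0.01, 0.0, 0.009]
wrist_force: [-0.5, 0.5, -0.2]
width: 0.0238
gripper_force: 0.0
```

```bash
python3 - <<'E'
from h import *
s,M=st(); print("to target mm",(np.array([.427,-.3355])-s["eef_pos"][:2])*1000)
w=snap("wrist","w13"); asc("w13",205,265,190,330,4,2)
m=camera_model("wrist"); p=np.array(s["eef_pos"]); print("tcp down px",[proj(m,(p[0],p[1],z)).round(0).tolist() for z in (.06,.03)])
E
```

```text
t 28.35 p [ 0.427  -0.3349  0.0603] x [ 0.9998 -0.0204  0.0004] z [ 0.0001 -0.018  -0.9998] q [-0.7574  0.054   2.0323 -0.0151  1.0429  0.8414] F [-0.4801  0.4796 -0.1701] w 0.023832775290782055 0.0
to target mm [-0.0066 -0.6132]
----------%@---------------------------------------------:@@@@--------
-----:----G@-------------------------:-------------------:HH@#--------
:---:-----%%:--------------=%@#*+--:---------------------:@H@+--------
----------%%--------------:HH@HG%%H@H---------------------@@@---------
-------=--H@--------------=FDCDDDEEFG----=--------=------=@@@----=--==
----------%H-@@@%@@@------@D-C--:---D+-----=@@@@@@%------#@@H-----=---
=---------%G@@@@@@@@------HDC-CC----C------*@@@@@@@+-----#@@H---------
-------:::F@@@@@@@@@--HHHHECCCCC-C:CE------#HH@@@@@@:::::@@@@---------
----:*@@@@@@@@@@@@@@-HHG@HFCBBCCCC-C=------%@H@@@@@@@@@@@@@@@---------
---:@@@@@@@@@@@@@@@@HECCDDDFHHH-----------:@@@@@@@@@@@@@@@@@*---------
---@@@@@@@@@@@@@@@@@ECC-CCD==DE------------@@@@@@@@@@@@@@@@@#---------
--@@@@@@@@@@@@@@@@@@CCDCCCCCDD=-====-------@@@@@@@@@@@@@@@@@@-----=-=-
-#@@@@@@@@@@@@@@@@@@CC-CCC-=D==--===+G+----@@@@@@@@@@@@@@@@@@@-=======
@@@@@@@@@@----@@@@@@CDC-C-=DF--===-GHHHHH*-@H@@@@=.:. @@@@@@@@@---====
@@@@@@@@@@@@:.@@@@@@-=-=-DE=-----*HHHGGHHHHH@@@@@: %@@@@@@@@@@@@@@*---
tcp down px [[253.0, 241.0], [252.0, 220.0]]
```

The plug is centred between the pads at pixel (253,229), and its neighbour lies just clear of the left pad's path. I'll nudge 1.5 mm forward and descend.

step_arm --targets '[[0.28,[1.5,-0.5,-12],[0,0,0]],[0.28,[0,0,-12],[0,0,0]],[0.28,[0,0,-8],[0,0,0]],[0.28,[0,0,-3],[0,0,0]],[0.28,[0,0,0],[0,0,0]]]'

```text
t: 28.9
eef_pos: [0.4282, -0.3357, 0.0244]
orientation: [1.0, -0.01, -0.0, 0.009]
wrist_force: [-0.1, -1.5, -0.9]
width: 0.0241
gripper_force: 1.1
```

step_arm --targets '[[0.28,[0,0,-3],[0,0,0]],[0.28,[0,0,0],[0,0,0]]]'

```text
t: 29.1
eef_pos: [0.4286, -0.3358, 0.0223]
orientation: [1.0, -0.01, 0.0, 0.009]
wrist_force: [0.8, -3.1, -1.6]
width: 0.024
gripper_force: 1.2
```

step_arm --targets '[[0,[0,-1,0],[0,0,0]],[0,[0,0,0],[0,0,0]],[0,[0,0,0],[0,0,0]],[0,[0,0,0],[0,0,0]]]'

```text
t: 29.5
eef_pos: [0.4286, -0.3364, 0.0225]
orientation: [1.0, -0.01, 0.0, 0.009]
wrist_force: [0.2, 0.8, 2.6]
width: 0.0108
gripper_force: 57.9
```

step_arm --targets '[[0,[0,0,15],[0,0,0]],[0,[0,0,25],[0,0,0]],[0,[0,0,30],[0,0,0]],[0,[0,0,0],[0,0,0]]]'

```text
t: 29.9
eef_pos: [0.4311, -0.339, 0.0982]
orientation: [1.0, -0.01, 0.004, 0.012]
wrist_force: [0.5, -0.1, 1.0]
width: 0.011
gripper_force: 57.8
```

```bash
python3 - <<'E'
from h import *
s,M=st(); print("to drop mm",(np.array([.443,-.4035])-s["eef_pos"][:2])*1000)
E
```

```text
t 29.9 p [ 0.4311 -0.339   0.0982] x [ 0.9998 -0.0205  0.0075] z [ 0.007  -0.0246 -0.9997] q [-0.7576  0.0107  2.0048 -0.0146  1.1042  0.8402] F [ 0.5004 -0.0642  0.9772] w 0.010954510927207228 57.79985533794388
to drop mm [ 11.9   -64.518]
```

step_arm --targets '[[0,[5,-22,0],[0,0,0]],[0,[5,-22,0],[0,0,0]],[0,[4,-21,0],[0,0,0]],[0,[0,0,-20],[0,0,0]],[0,[0,0,-20],[0,0,0]]]'

```text
t: 30.4
eef_pos: [0.4429, -0.4027, 0.0528]
orientation: [1.0, -0.011, 0.001, 0.01]
wrist_force: [0.1, -0.2, -0.2]
width: 0.0107
gripper_force: 57.9
```

step_arm --targets '[[0,[0,0,-18],[0,0,0]],[0,[0,0,-10],[0,0,0]],[0,[0,0,0],[0,0,0]],[0,[0,0,0],[0,0,0]]]'

```text
t: 30.8
eef_pos: [0.4427, -0.4017, 0.0248]
orientation: [1.0, -0.01, 0.0, 0.009]
wrist_force: [1.3, 0.2, -0.4]
width: 0.0102
gripper_force: 66.0
```

```bash
python3 - <<'E'
from h import *
st()
E
```

```text
t 30.8 p [ 0.4427 -0.4017  0.0248] x [ 0.9998 -0.0206  0.0007] z [ 0.0003 -0.0183 -0.9998] q [-0.821   0.2169  1.9203 -0.0146  0.9908  0.7783] F [ 1.3303  0.2241 -0.3942] w 0.010187598550579375 66.04532841162779
```

Release, rise, and withdraw to view the whole tray.

step_arm --targets '[[0.24,[0,0,0],[0,0,0]],[0.24,[0,0,0],[0,0,0]],[0.24,[0,0,10],[0,0,0]],[0.24,[0,0,25],[0,0,0]],[0.24,[0,5,35],[0,0,0]]]'

```text
t: 31.3
eef_pos: [0.4415, -0.3958, 0.094]
orientation: [1.0, -0.011, -0.001, 0.008]
wrist_force: [1.5, -0.9, -0.3]
width: 0.0203
gripper_force: 0.0
```

step_arm --targets '[[0.24,[-25,20,30],[0,0,0]],[0.24,[-35,20,5],[0,0,0]],[0.24,[-35,20,0],[0,0,0]],[0.24,[0,0,0],[0,0,0]],[0.24,[0,0,0],[0,0,0]]]'

```text
t: 31.8
eef_pos: [0.3473, -0.3365, 0.1304]
orientation: [1.0, -0.011, 0.001, 0.01]
wrist_force: [0.6, 0.4, -0.3]
width: 0.0203
gripper_force: 0.0
```

```bash
python3 - <<'E'
from h import *
st(); rect("v5",.028); asc("v5r",0,208,0,392,8,3)
w=cv2.imread("pics/v5.png"); t=snap("top","topF"); s=snap("scene","sceneF")
o=np.zeros((600,800,3),np.uint8); o[:264,:640]=cv2.resize(w[0:165,80:480],None,fx=1.6,fy=1.6)
o[270:525,:300]=cv2.resize(t[150:235,105:205],None,fx=3,fy=3); o[270:600,320:710]=cv2.resize(s[165:275,110:240],None,fx=3,fy=3)
cv2.imwrite("pics/final.png",o)
E
```

```text
t 31.8 p [ 0.3473 -0.3365  0.1304] x [ 0.9998 -0.0212  0.002 ] z [ 0.0016 -0.0196 -0.9998] q [-0.8742 -0.1756  2.1192 -0.0123  1.1819  0.7224] F [ 0.6406  0.3521 -0.2597] w 0.02033496973680775 0.0
tray px [[128.0, 153.0], [114.0, 8.0], [385.0, 14.0], [369.0, 156.0]]
--------------------------------------------------------------------------------------------------------------------------=---=----
-GHHHHHHHHH%HH%HHHH@HH%HHHHHH@HHHHHHHHH@HHH*--#HH%HHHHH@HHHH@HHHHHHHH@HHHH@%HH@HH@H@H@H%--#@HHHHHH@@@HH@HHHHHHHHHH@HH@HHHHHHHHHHHHH
-FHHHH#:-----:-:-----------=DDCDDD*::-::::::--#%::::::::::::::::::::::::::...::::::::-@%-=:::::...:::::::::::::::::::.::::::::-@HHH
-FHHHHH:::::::::::::::::::CBCCCCCDE*::::::::--#%::::::::::::::::::::::::::::::::::::::H@-=-:::::::::::::::::::::::::::::::::::=H@HH
-FHHHGEDDDDCDG-:::::::::::-CBC::--CF=:::::::--##:::::::::::::::::::::::::::::::::::::-@%---:::::::::::::::::::-:-:--:---:-:--:-@HHH
-FHHHFDCCDDCCFHGEEEEDDD::::DBC:CCCDEH:::::::--##:::::::::::::::::::::::::::::::::::::-@%---:::::::::::::::::::::::::::::::::::=HHHH
-FHHHGDDCCDCCEGDCCCCC-CGH::::=+-:::::::::
[... 1898 characters left out ...]
===================================+@HHH
-E@@@@H=------==-----------------=-=FGGHHH@#--+H=-===-============-#ECCD*=============@@--=====================================@@H@
-E@@@@@---------------------------=CBC:C--CE--+@-----------------*FD-C----DE=-=--=--==@@-=-===-===-========-==-=====-=====--===@HHH
-D@H@@@=--------------------------+CBCC:--CF=-+@-====---=---==---EC-------D=-=========HH--==-=================================-@@H@
-+@HH@@---------------------------*BBC::--C#==+@----==---=-------=-==D=-D=---=---=--=-@@-======--=---=-=====-============-=====@H@H
-D@@HH@%%%%%%%%%%%%%%%%%%%%@%@@%@@@@@@@@@@@@==*@%%%%%@@@@@@@@@@@@@@@@@@@@@@@@@@@@H@@@@@@--=@@@HHH@@@@@@@@@@@@@@@@@@@@@@@@@H@@HH@@H@
```

View pics/final.png

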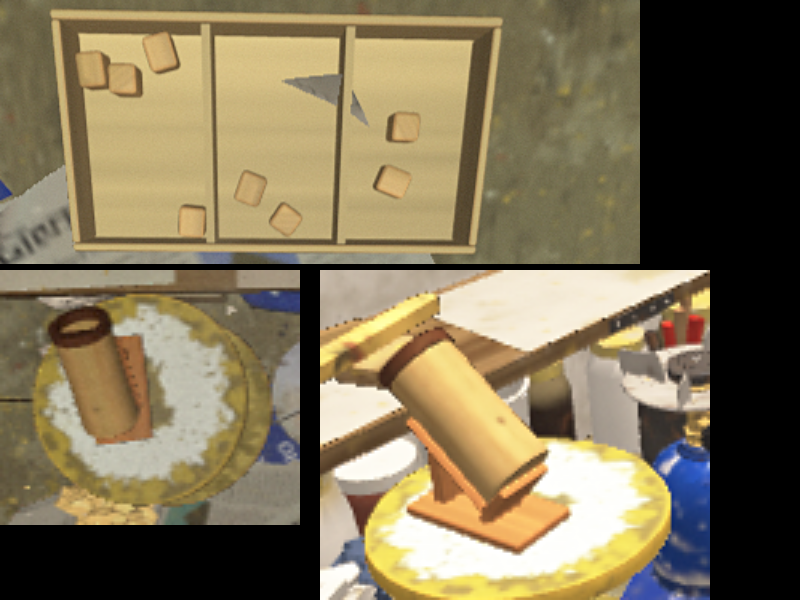

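The final picture shows four plugs in the +y bay, two in the middle and two in the -y bay, all lying flat. The shaker is in its rest, mouth up, as at the start. The robot is touching nothing, so I'm handing in.

```bash
python3 -c "
from plant import sign_off
print(sign_off())"
```

```text
the job is handed in; nothing more can be done
None
```

I handed the job in at about 32 s: all eight plugs are in the tray (4, 2 and 2 per bay), with two of them moved by gripper after an uneven pour, the empty shaker is back in its rest mouth up, and the arm went nowhere near the glue block; sign-off returned no verdict.

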